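Pack the bike-kit tote, fold its bail arms in and stack the bolt tray

TASK

Pack the kit tote for the next bike: first swing both wire bail arms out over the ends of the tote, then put each of the kit parts lying on the bench (front light, handlebar grip, pump head, socket; some may be missing today) fully down into the nest of its own shape. Then swing both bail arms back in over the tote and stack the bolt tray on them, level and centred, lengthways with the tote and down between its two long side walls; leave the torque wrench and the grease tub alone.

Things in the scene. Friction and masses are not known exactly. Their poses are not given: they have to be found in the camera images.
- tote: Grey open tote 244 (x) x 300 (y) x 100 mm high, held fast on the bench. Origin: centre of its underside, on the bench; y = long axis (about the robot's left-right), z up. Long side walls at x = +-119, 6 mm thick, 100 high, 232 mm apart inside; end walls at y = +-147, only 68 high (79 at the corners). Four nests lie on its 4 mm floor, centred at x = +-57, y = +-70, their order varies
- bail_left (a joint): U-shaped steel bail arm at the tote's +y end (robot's left). 0 = in, level over the inside (as both start); pi = out, level beyond the end wall with 30 mm clear between. It swings up and over on an almost free hinge and falls to the side it leans to. Two 8 mm arms, 55 mm long, 216 mm apart; 10 mm round crossbar, its centre 84 mm above the tote's underside both in and out
- bail_right (a joint): The same bail arm, mirrored, at the tote's -y end (robot's right): 0 = in, pi = out
- bail_left_bar (a point): Middle of the crossbar of bail_left (10 mm round bar parallel to the tote's x axis); it moves with the bail, 55 mm from the hinge: at tote y = +75, z = 84 mm when in, y = +185, z = 84 mm when out, y = +130, z = 139 mm when upright
- bail_right_bar (a point): Middle of the crossbar of bail_right: at tote y = -75, z = 84 mm when in, y = -185, z = 84 mm when out, y = -130, z = 139 mm when upright
- bail_left_hinge (a point): Point on the hinge line of bail_left, midway between the side walls: tote x = 0, y = +130, z = 84 mm; the hinge line is parallel to the tote's x axis
- bail_right_hinge (a point): Point on the hinge line of bail_right: tote x = 0, y = -130, z = 84 mm
- nest_light: White plastic nest block 106 x 124 x 24 mm lying fixed in the tote, axes as the tote's, origin at the centre of its underside (4 mm above the tote's underside). Rectangular pocket in its middle, 56 mm along x by 40 mm along y, 14 mm deep (pocket floor 10 mm above the block's underside), its floor lined dark, for the front light
- nest_grip: White plastic nest block 106 x 124 mm, same origin and axes, fixed. Trough along its x axis for the handlebar grip, floor 24 mm above the underside: two pairs of cheeks (x = +-24 to +-40, inner faces y = +-19) and an end stop at each end (inner faces x = +-50), all 38 mm high; open at both sides between the cheeks (x = -24 to +24) for fingers
- nest_pump: White plastic nest block 106 x 124 x 24 mm, same origin and axes, fixed. Round pocket of 36 mm diameter, 14 mm deep, in its middle, for the pump head
- nest_socket: White plastic nest block 106 x 124 x 24 mm, same origin and axes, fixed. Round pocket of 52 mm diameter, 14 mm deep, in its middle, for the socket
- light: Blue plastic bicycle front light standing on its tail, lens up: block 50 (x) x 34 (y) x 56 mm high, origin at the centre of its underside, z up; 110 g. Best gripped across its 34 mm width. Either way round in its pocket. May be absent
- grip: White silicone handlebar grip lying on a 20 mm wide flat along its underside: 32 mm thick round bar, 92 mm long along its x axis, origin at the underside below its middle (bar centre line 16 mm higher), z up; 90 g. Gripped across y. Either way round in its trough. May be absent
- pump: Aluminium pump head standing upright: round body 30 mm diameter, 46 mm high, thumb lever on top (strip 11 mm wide along x, from x = -10 to +30, z = 54 to 59 mm), brass hose nipple on the -x side; origin at the centre of its underside, z up; 120 g. Gripped across y, clear of lever and nipple. Any turn about z is right in its pocket. May be absent
- socket: Steel socket for bottom brackets, plain cylinder 46 mm diameter, 44 mm high, standing upright; origin at the centre of its underside, z up; about 220 g. May be absent
- tray: Open aluminium bolt tray 216 (x) x 230 (y) mm, walls 45 mm high, wooden carry handle along its middle; origin at the centre of its underside, z up; about 550 g, balanced about the handle. A half turn is the same. Stacked, its underside rests on both bail bars, 89 mm above the tote's underside (11 mm below the tops of the side walls), with 8 mm play to each side wall
- tray_handle (a point): Middle of the tray's handle: bar 16 mm wide (x), 138 mm long (y), 18 mm high, centre 86 mm above the tray's underside, top at 95 mm; posts hold it at y = +-62 mm, and the divider below it is 41 mm high
- wrench: Chrome steel torque wrench with a black handle, about 230 mm long, lying on the bench beyond the tote; a bystander, leave it alone
- tub: Small grey grease tub with white lid, 56 mm diameter, 55 mm high, on the bench between the robot and the tote; a bystander, leave it alone

How it is judged:
By the outcome, as a careful person would: the job done as asked, in the order asked, and still so for the second after the job is handed in, with the robot touching nothing.
Of light, grip, pump, socket only 3 to 4 are there at a start; the rules pass over those that are not, and their reading is None.
At some moment in a run one of grip, socket, tray may be knocked a few centimetres aside while the robot is not near it.
Once in a run the grip may slacken for a moment while it holds something.
It also fails if it takes over 208 s, if anything falls off the work surface, if the arm or the gripper's body presses on something with over 40 N, if the wrist force passes 120 N, or if a joint passes its speed limit or range.

ROBOT

A 6-joint arm with a two-finger parallel gripper is mounted at the origin on the work surface. World frame = base frame: x ahead of the robot, y to its left, z up, the work surface at z = 0. Lengths are in mm, angles in rad, forces in N, time in s.
With the tool pointing down it reaches from about 400 to 925 mm from the base axis. Payload 12.5 kg.
Tool frame: the origin (TCP) lies at the very end of the fingers, on their centre line; the grasp point (between the pads) lies 19 mm behind it; y points along the fingers, z is the direction in which the jaws open and shut, and the axes are right-handed (so a half turn about y gives the same grasp; the last joint's range is limited). The gripper opens to 95 mm and grips with 3 to 60 N. Pads are 20 mm wide; open, the fingers measure 119 mm over their backs; the gripper's body (75 mm by 180 mm) begins 59 mm behind the grasp point.
Start: joints at [-0.106, 0.491, 1.559, -0, 1.092, -0.106], TCP at [625.017, 0.021, 214.661] pointing down, gripper open.
Joint ranges: [-3.1, 3.1], [-0.84, 2.19], [0.05, 2.79], [-1.13, 4.28], [0.06, 2.93], [-2.69, 2.69]. Speed limits (rad/s): [2.22, 2.22, 2.79, 3.14, 3.14, 3.14].

INTERFACE

Orientations are given as [roll, pitch, yaw] about the fixed x, y, z axes, in that order (R = Rz(yaw) Ry(pitch) Rx(roll)).
In Python, from cell import env, optics gives the robot as it stands.
- The arm moves only by the tool drive_tool, never from a script. Its argument "steps" is a list of rows, each an object with "slide": the shift along the tool's x, y, z in m, a list of three; "dr": the turn, a rotation vector about the tool's x, y, z in rad, a list of three; "fingers": the finger opening in m, from 0 to 0.0951. A call has 1 to 5 rows; each row is the pose to reach, as a shift and turn from the pose commanded when the call began, along the tool's axes at that moment; what a row does not reach only later rows make up. A row lasts 1/12 s, in which the tool goes at most 41.7 mm and 7.16 degrees, less where a joint would pass 70% of its speed; a pose out of reach is approached as far as the arm can. A call with a gripper value outside its range is refused whole. The fingers move at their own pace and stop on an object; the grip force is fixed at half the most. Time passes only in rows, so rows that repeat a pose let the fingers close. It gives the time, the measured TCP pose, the force and the opening at its end, in the units of the state.
- env.state(): the state, without advancing time (a new reading comes with each control period).
- optics.read_camera(name): name is "scene" or "side" or "wrist"; returns the picture (400x640x3 uint8, red, green, blue); there is no depth.
- optics.camera_model(name): a dict with "mtx" (3x3 intrinsics, pixels), "R" (3x3) and "t" (3): a world point X has camera coordinates R X + t. Camera axes: x right, y down, z forward; pixel columns grow to the right and rows downward; lengths in mm; the calibration is good to about 2 mm. A picture is of the moment at which its call begins: read the wrist's pose just before it. camera_model takes no time and is no camera call; for the wrist camera it gives the pose at the moment of the call.
- env.job_done(): hands the job in, once; it reports no verdict.
The state is a dict: "t": time; "joints": joint angles; "qvel": joint speeds; "tau": joint torques, N m; "eef_pos": TCP position; "tcp_rot": TCP orientation; "ft_force": force on the tool from outside, world axes, zero at the start; "moment": the same for the moment, N m; "opening": opening from 0.0 (shut) to 1.0 (fully open).
Only numpy, scipy, OpenCV 4.12 (cv2) and the standard library are available. Lean on these libraries where they do the work, as an engineer would, in place of code of your own. Each camera call takes 0.05 s, during which the arm holds its last target.

## Working session

There is one attempt and no reset: what is moved stays moved. The work goes in short steps, Python scripts to look and compute and a tool call to move; the robot and the scene stay as the last step left them, time stands still between calls to the robot, and variables do not carry over. Pictures are saved under pics/ and viewed, and the job is handed in when it is done.

Besides the shell and the picture viewer there is one more tool, called after "Emit:" in YAML: its name, and indented under it one key for each argument. drive_tool: Moves the arm, as the interface text tells. Its arguments: {"type":"object","properties":{"steps":{"type":"array","items":{"type":"object","properties":{"slide":{"type":"array","items":{"type":"number"}},"dr":{"type":"array","items":{"type":"number"}},"fingers":{"type":"number"}}}}},"required":["steps"]}

```bash
ls -la; mkdir -p pics; python3 - <<'E'
from cell import env, optics
import cv2, numpy as np
print(env.state())
for n in ["scene","side","wrist"]:
    m=optics.camera_model(n); print(n,np.round(m["mtx"],1).tolist(),np.round(m["R"],3).tolist(),np.round(m["t"],1).tolist(), 'C',np.round(-m["R"].T@m["t"],0))
    im=optics.read_camera(n); cv2.imwrite(f"pics/{n}0.png",im[:,:,::-1])
E
```

```text
total 12
drwxr-xr-x  3 agent agent 4096 Dec  6 15:21 .
drwxr-xr-x 23 root  root  4096 Dec  6 15:21 ..
drwxr-xr-x  2 agent agent 4096 Dec  6 15:21 pics
{'t': 0.0, 'joints': array([-1.05596365e-01,  4.91556551e-01,  1.55947030e+00,  2.15857446e-05,
        1.09170853e+00, -1.05628055e-01]), 'qvel': array([ 1.72930094e-03, -1.81623883e-03,  8.23611033e-04,  5.55005911e-04,
        1.21905956e-03,  3.29628510e-06]), 'tau': array([-9.52334158e-04, -6.12640929e+01, -2.58175153e+01,  6.92750537e-02,
        4.83079045e-02, -1.38641695e-05]), 'eef_pos': array([6.24743779e+02, 5.73888929e-02, 2.14056443e+02]), 'tcp_rot': array([-1.57193067e+00,  1.39517276e-04, -1.57077468e+00]), 'ft_force': array([0.64380896, 0.07947966, 0.39801018]), 'moment': array([0.00540458, 0.04457781, 0.04533407]), 'opening': 0.9997439336804916}
scene [[478.8, 0.0, 324.9], [0.0, 478.8, 196.5], [0.0, 0.0, 1.0]] [[-0.805, 0.593, -0.013], [0.31, 0.401, -0.862], [-0.506, -0.698, -0.506]] [470.9, -92.3, 1610.8] C [1223.  883.  742.]
side [[386.1, 0.0, 320.4], [0.0, 386.1, 197.4], [0.0, 0.0, 1.0]] [[-0.973, -0.23, -0.015], [-0.166, 0.744, -0.647], [0.161, -0.627, -0.762]] [584.4, 136.1, 920.2] C [443. 611. 798.]
wrist [[278.8, 0.0, 318.5], [0.0, 278.8, 196.6], [0.0, 0.0, 1.0]] [[1.0, 0.0, -0.001], [0.001, -0.972, 0.235], [-0.001, -0.235, -0.972]] [-625.9, -27.6, 390.4] C [626.  65. 385.]
```

View pics/scene0.png

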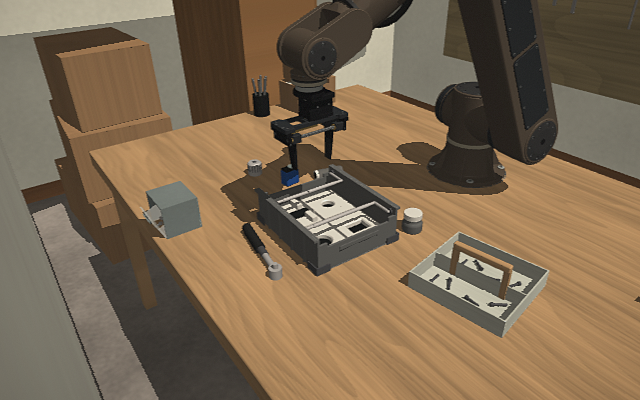

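View pics/side0.png

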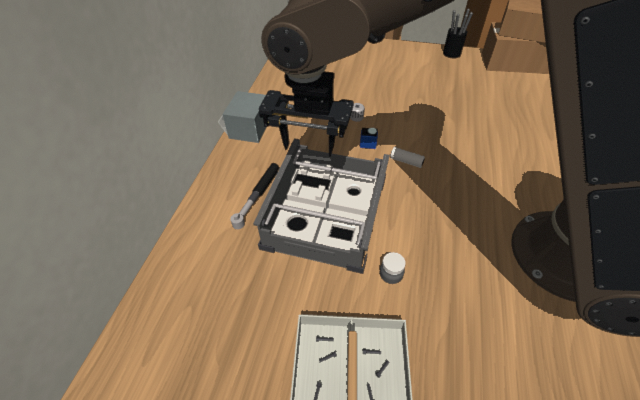

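View pics/wrist0.png

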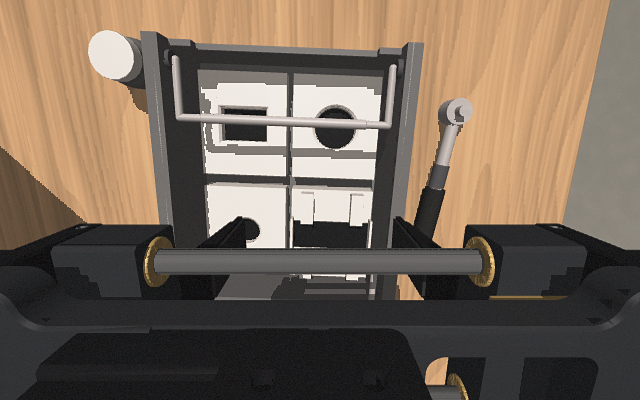

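```bash
python3 - <<'E'
import cv2
a=cv2.imread("pics/scene0.png")[140:280,230:430]; b=cv2.imread("pics/side0.png")[80:280,220:440]; c=cv2.imread("pics/scene0.png")[220:340,390:560]
cv2.imwrite("pics/z1.png",cv2.resize(a,None,fx=4,fy=4,interpolation=2)); cv2.imwrite("pics/z2.png",cv2.resize(b,None,fx=3,fy=3,interpolation=2));cv2.imwrite("pics/z3.png",cv2.resize(c,None,fx=4,fy=4,interpolation=2))
E
```

```text
(no output)
```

View pics/z1.png

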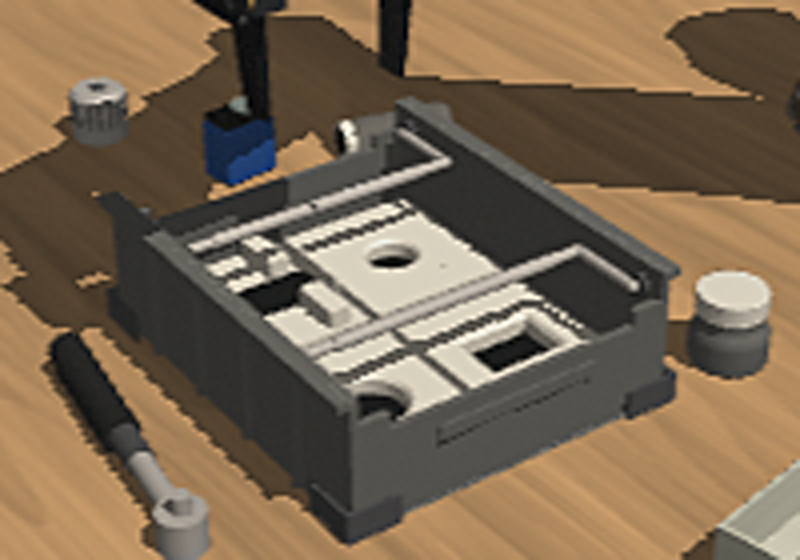

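View pics/z2.png

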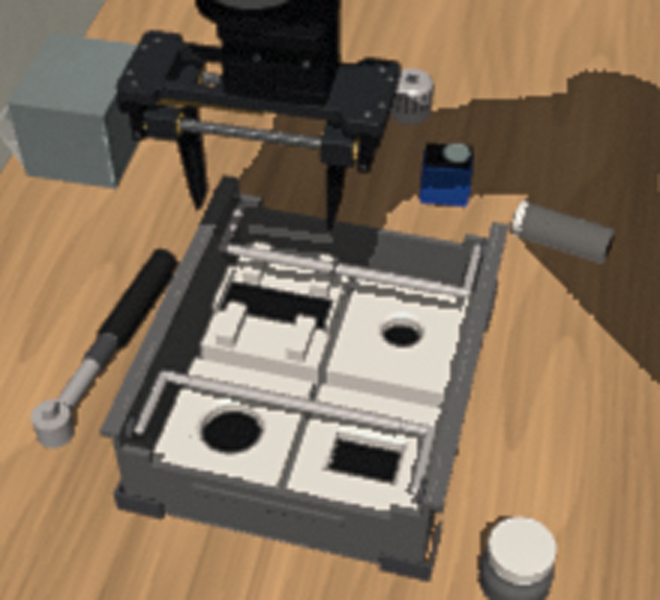

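View pics/z3.png

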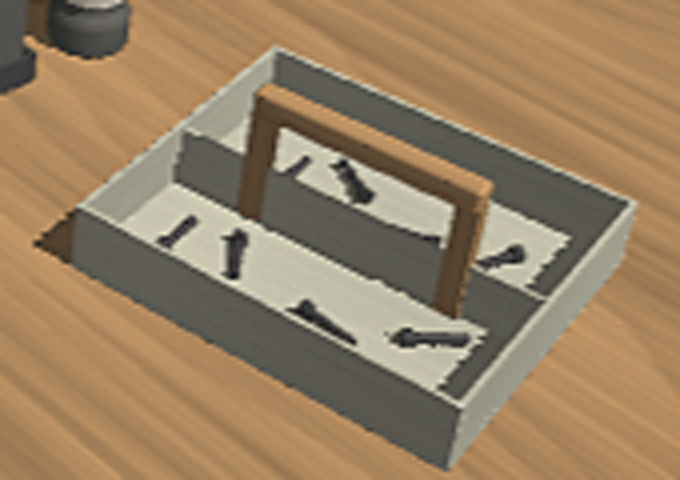

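```bash
cat > h.py <<'E'
from cell import env, optics
import numpy as np, cv2, json
from scipy.spatial.transform import Rotation as Rn
from scipy.optimize import least_squares
np.set_printoptions(suppress=True,precision=2)
def proj(m,X):
    X=np.atleast_2d(X); c=X@np.array(m["R"]).T+np.array(m["t"]); p=c@np.array(m["mtx"]).T; return p[:,:2]/p[:,2:]
def ray(m,uv,z):
    d=np.linalg.inv(m["mtx"])@np.array([uv[0],uv[1],1.]); R=np.array(m["R"]); C=-R.T@np.array(m["t"]); d=R.T@d
    return C+d*(z-C[2])/d[2]
def shot(name,fn,crop=None,k=1):
    m=optics.camera_model(name); im=optics.read_camera(name)[:,:,::-1].copy()
    cv2.imwrite("pics/raw_"+fn+".png",im); json.dump({a:np.array(b).tolist() for a,b in m.items()},open("pics/"+fn+".json","w"))
    if crop: im=im[crop[1]:crop[3],crop[0]:crop[2]]
    if k!=1: im=cv2.resize(im,None,fx=k,fy=k,interpolation=cv2.INTER_CUBIC)
    cv2.imwrite("pics/"+fn+".png",im); return m
def load(fn): return {a:np.array(b) for a,b in json.load(open("pics/"+fn+".json")).items()}
def fit(obs,x0,**k):
    "obs: list of (model, uv, local xyz); pose x,y,yaw on bench"
    def X(p,l): c,s=np.cos(p[2]),np.sin(p[2]); return np.array([p[0]+c*l[0]-s*l[1],p[1]+s*l[0]+c*l[1],l[2]])
    f=lambda p: np.concatenate([proj(m,X(p,l))[0]-np.array(uv) for m,uv,l in obs])
    r=least_squares(f,x0,loss="soft_l1",f_scale=1.5,x_scale=[100,100,1]); print("fit",r.x,"res",r.fun.round(1).tolist()); return r.x
def TR(s): return Rn.from_euler("xyz",s["tcp_rot"])
def cmd(pos,jaw=None,pt=None):
    """slide/dr for TCP world pos (mm), tool down, jaw dir (tool z) at world angle jaw(rad) (nearest by half turn not applied)"""
    s=env.state(); R=TR(s); 
    sl=R.inv().apply(np.array(pos)-s["eef_pos"])/1000
    print("t",round(s["t"],2),"pos",s["eef_pos"],"j6",s["joints"][5].round(2),"F",s["ft_force"],"op",round(s["opening"]*95.1,1))
    if jaw is None: z=R.apply([0,0,1]); jaw=np.arctan2(z[1],z[0])
    Z=np.array([np.cos(jaw),np.sin(jaw),0]); Y=np.array([0,0,-1.]); Xx=np.cross(Y,Z)
    T=Rn.from_matrix(np.stack([Xx,Y,Z],1)); dr=(R.inv()*T).as_rotvec()
    print("slide",sl.round(4).tolist(),"dr",dr.round(3).tolist(),"steps>=",np.ceil(max(np.linalg.norm(sl)*1000/41.7,np.degrees(np.linalg.norm(dr))/7.16)))
E
python3 - <<'E'
from h import *
ms={n:optics.camera_model(n) for n in ["scene","side","wrist"]}
S=lambda u,v:(220+u/3,80+v/3); C=lambda u,v:(230+u/4,140+v/4)
o=[(ms["side"],S(232,250),(108,-75,84)),(ms["side"],S(462,296),(-108,-75,84)),(ms["side"],S(170,378),(108,75,84)),(ms["side"],S(430,430),(-108,75,84)),
(ms["scene"],C(580,250),(-108,75,84)),(ms["scene"],C(448,160),(-108,-75,84)),
(ms["wrist"],(180,118),(-108,75,84)),(ms["wrist"],(388,124),(108,75,84)),
(ms["side"],S(402,333),(-57,-70,28)),(ms["side"],S(232,431),(57,70,28)),(ms["wrist"],(336,127),(57,70,28))]
p=fit(o,[620,60,0])
# tray corners on top rim (z=45), half sizes 108,115 ; scene crop z3 x4 offset 390,220
D=lambda u,v:(390+u/4,220+v/4)
o=[(ms["scene"],D(277,47),(-108,-115,45)),(ms["scene"],D(635,203),(-108,115,45)),(ms["scene"],D(462,405),(108,115,45)),(ms["scene"],D(80,208),(108,-115,45)),
(ms["scene"],D(268,95),(0,-69,95)),(ms["scene"],D(482,192),(0,69,95))]
fit(o,[600,400,0])
for n,uv in [("side",(220+448/3,80+200/3)),("scene",C(240,183)),("scene",C(98,138)),("side",S(413,118)),("side",S(562,250)),("scene",C(345,152))]: print(n,uv,ray(ms[n],uv,5))
E
```

```text
fit [586.13  -0.32  -0.04] res [-3.8, -0.9, 0.6, -0.9, -2.8, -0.9, -0.7, 0.6, -1.4, -0.0, -1.4, 0.5, -0.8, -2.8, -1.5, 0.1, -0.7, -1.0, -1.1, -1.7, -1.4, 0.3]
fit [448.16 402.73   0.17] res [-0.4, -0.1, 1.0, 0.5, 0.1, 1.4, -0.9, -0.3, -2.0, -2.6, 2.2, -0.8]
side (369.33333333333337, 146.66666666666669) [ 512.47 -270.82    5.  ]
scene (290.0, 185.75) [ 533.61 -255.7     5.  ]
scene (254.5, 174.5) [ 585.25 -392.4     5.  ]
side (357.66666666666663, 119.33333333333334) [ 569.11 -392.62    5.  ]
side (407.33333333333337, 163.33333333333331) [ 394.34 -223.58    5.  ]
scene (316.25, 178.0) [ 437.71 -246.95    5.  ]
```

```bash
python3 - <<'E'
from h import *
cmd([590,75,240],np.pi/2)
m=optics.camera_model("wrist"); s=env.state(); print(proj(m,s["eef_pos"]), proj(m,s["eef_pos"]+[0,0,-150]))
E
```

```text
t 0.15 pos [624.85   0.05 214.22] j6 -0.11 F [ 0.23 -0.12 -0.46] op 95.0
slide [-0.0749, -0.0257, -0.0349] dr [0.001, -1.571, -0.001] steps>= 13.0
[[316.49 231.74]] [[317.53 186.1 ]]
```

Emit:
drive_tool:
  steps:
    - {"slide":[-0.03,-0.0257,-0.015],"dr":[0,-0.12,0],"fingers":0.04}
    - {"slide":[-0.075,-0.026,-0.035],"dr":[0,-0.24,0],"fingers":0.04}
    - {"slide":[-0.075,-0.026,-0.035],"dr":[0,-0.36,0],"fingers":0.04}
    - {"slide":[-0.075,-0.026,-0.035],"dr":[0,-0.48,0],"fingers":0.04}
    - {"slide":[-0.075,-0.026,-0.035],"dr":[0,-0.6,0],"fingers":0.04}

```text
t: 0.57
eef_pos: [589.6, 76.0, 240.8]
tcp_rot: [-1.571, -0.0, -0.963]
ft_force: [0.4, -1.3, -0.2]
opening: 0.707
```

Emit:
drive_tool:
  steps:
    - {"slide":[0,0,0],"dr":[0,-0.12,0],"fingers":0.04}
    - {"slide":[0,0,0],"dr":[0,-0.24,0],"fingers":0.04}
    - {"slide":[0,0,0],"dr":[0,-0.36,0],"fingers":0.04}
    - {"slide":[0,0,0],"dr":[0,-0.48,0],"fingers":0.04}
    - {"slide":[0,0,0],"dr":[0,-0.6,0],"fingers":0.04}

```text
t: 0.98
eef_pos: [589.9, 75.0, 240.4]
tcp_rot: [-1.571, 0.0, -0.365]
ft_force: [-0.0, -0.3, 0.3]
opening: 0.43
```

Emit:
drive_tool:
  steps:
    - {"slide":[0,0,0],"dr":[0,-0.12,0],"fingers":0.04}
    - {"slide":[0,0,0],"dr":[0,-0.24,0],"fingers":0.04}
    - {"slide":[0,0,0],"dr":[0,-0.37,0],"fingers":0.04}
    - {"slide":[0,0,0],"dr":[0,-0.37,0],"fingers":0.04}

```text
t: 1.32
eef_pos: [589.9, 75.0, 240.5]
tcp_rot: [-1.571, 0.0, 0.005]
ft_force: [0.1, -0.2, 0.2]
opening: 0.421
```

```bash
python3 - <<'E'
from h import *
cmd([590,75,240],np.pi/2-.04)
m=shot("wrist","w1"); shot("side","s1",(200,60,460,290),3); shot("scene","c1",(220,130,440,290),3)
E
```

```text
t 1.32 pos [589.94  75.02 240.46] j6 -1.56 F [ 0.14 -0.22  0.23] op 40.1
slide [0.0001, 0.0005, -0.0] dr [0.0, 0.045, -0.0] steps>= 1.0
```

View pics/w1.png

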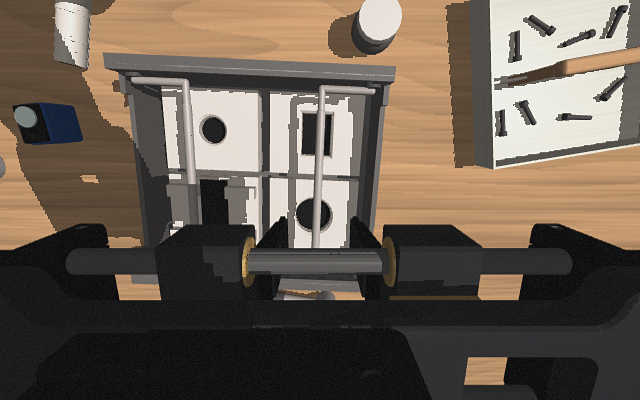

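View pics/s1.png

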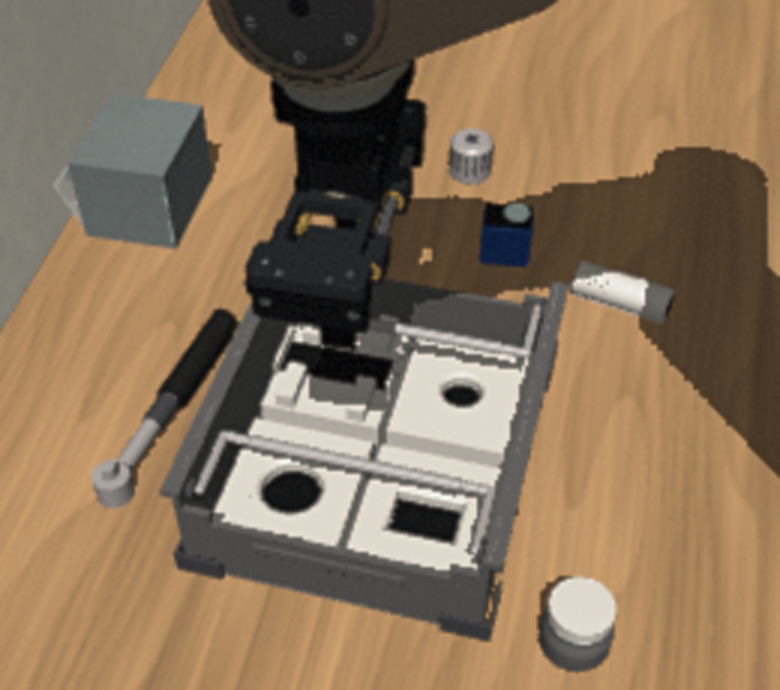

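View pics/c1.png

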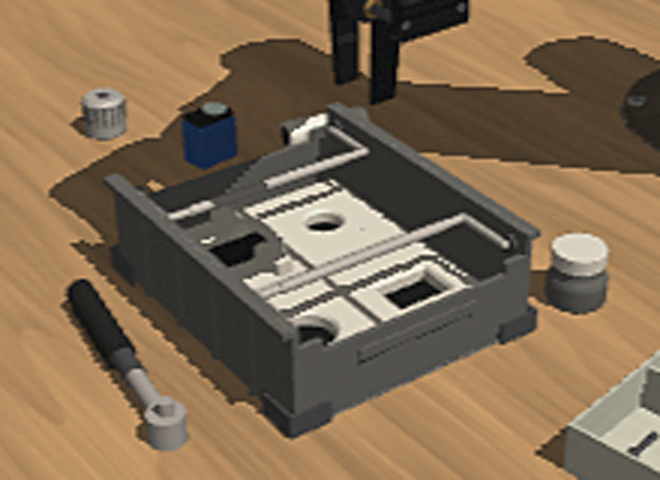

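```bash
python3 - <<'E'
from h import *
w=load("w1"); 
o=[(w,(322,88),(-108,75,84)),(w,(185,81),(-108,-75,84)),(w,(213,130),(-57,-70,28)),(w,(316.5,132.5),(-57,70,28)),(w,(313,213),(57,70,28))]
p=fit(o,[586,0,-.04])
S=lambda u,v:(200+u/3,60+v/3); C=lambda u,v:(220+u/3,130+v/3)
sd,sc=load("s1"),load("c1")
o+=[(sd,S(491,490),(-108,75,84)),(sd,S(222,437),(108,75,84)),(sd,S(530,352),(-108,-75,84)),(sc,C(463,218),(-108,75,84)),(sc,C(366,151),(-108,-75,84)),
(sd,S(462,391),(-57,-70,28)),(sd,S(291,491),(57,70,28))]
p=fit(o,p)
c,s=np.cos(p[2]),np.sin(p[2])
for l in [(0,75),(0,-75),(0,130),(0,-130)]: print(l,p[0]+c*l[0]-s*l[1],p[1]+s*l[0]+c*l[1])
E
```

```text
fit [585.52  -0.65  -0.03] res [0.0, -1.4, 0.6, 0.3, -1.3, -0.7, -0.2, 0.7, 0.6, 1.5]
fit [585.06  -0.36  -0.03] res [0.3, -1.8, 0.9, -0.1, -1.2, -1.1, 0.0, 0.3, 0.7, 1.2, -0.2, 0.4, 0.5, -0.1, -1.9, 0.1, -0.5, -0.6, -1.6, -0.1, -0.5, -0.5, -0.1, -1.5]
(0, 75) 587.4047047598292 74.59858707688385
(0, -75) 582.7196912843845 -75.32823056670817
(0, 130) 589.122543034159 129.57175354620094
(0, -130) 581.0018530100547 -130.30139703602524
```

Emit:
drive_tool:
  steps:
    - {"slide":[-0.0025,0.041,0],"dr":[0,0.036,0],"fingers":0.04}
    - {"slide":[-0.0025,0.082,0],"dr":[0,0.036,0],"fingers":0.04}
    - {"slide":[-0.0025,0.123,0],"dr":[0,0.036,0],"fingers":0.04}
    - {"slide":[-0.0025,0.16,-0.0005],"dr":[0,0.036,0],"fingers":0.04}
    - {"slide":[-0.0025,0.174,-0.0005],"dr":[0,0.036,0],"fingers":0.04}

```text
t: 1.88
eef_pos: [585.4, 74.4, 62.0]
tcp_rot: [-1.571, 0.006, -0.041]
ft_force: [-0.6, 0.7, -0.7]
opening: 0.419
```

Emit:
drive_tool:
  steps:
    - {"slide":[0,0,0],"dr":[0,0,0],"fingers":0.0}
    - {"slide":[0,0,0],"dr":[0,0,0],"fingers":0.0}
    - {"slide":[0,0,0],"dr":[0,0,0],"fingers":0.0}
    - {"slide":[0,0,0],"dr":[0,0,0],"fingers":0.0}
    - {"slide":[0,0,0],"dr":[0,0,0],"fingers":0.0}

```text
t: 2.3
eef_pos: [588.2, 74.6, 68.2]
tcp_rot: [-1.571, -0.003, -0.037]
ft_force: [0.4, -0.4, 0.9]
opening: 0.126
```

```bash
python3 - <<'E'
from h import *
cmd([587.5,74.6,66])
shot("side","s2",(200,60,460,290),3)
E
```

```text
t 2.3 pos [588.17  74.57  68.18] j6 -1.52 F [ 0.42 -0.37  0.94] op 12.0
slide [-0.0007, 0.0022, 0.0] dr [-0.0, -0.0, 0.003] steps>= 1.0
```

View pics/s2.png

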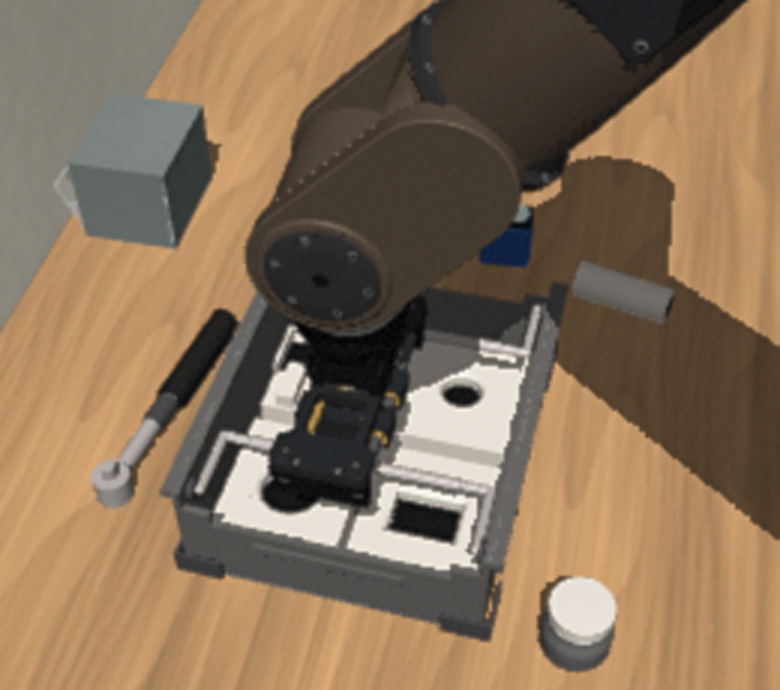

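Emit:
drive_tool:
  steps:
    - {"slide":[0,0,0],"dr":[0,0,0],"fingers":0.0}
    - {"slide":[0,0,0],"dr":[0,0,0],"fingers":0.0}
    - {"slide":[0,-0.0114,0.0012],"dr":[0,0,0],"fingers":0.0}
    - {"slide":[0,-0.0224,0.0048],"dr":[0,0,0],"fingers":0.0}
    - {"slide":[0,-0.0323,0.0105],"dr":[0,0,0],"fingers":0.0}

```text
t: 2.77
eef_pos: [588.5, 82.9, 100.6]
tcp_rot: [-1.574, -0.002, -0.037]
ft_force: [-0.1, -14.5, 4.9]
opening: 0.096
```

```bash
python3 - <<'E'
from h import *
cmd([587.5,74.6+10.5,68.2+32.3])
shot("scene","c2",(220,130,440,290),3)
E
```

```text
t 2.77 pos [588.49  82.87 100.56] j6 -1.5 F [ -0.09 -14.46   4.92] op 9.1
slide [-0.0011, 0.0001, 0.0022] dr [0.003, 0.0, 0.002] steps>= 1.0
```

View pics/c2.png

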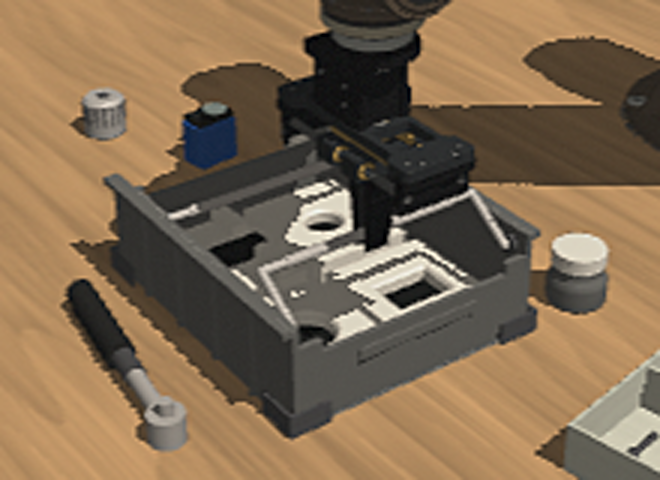

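Emit:
drive_tool:
  steps:
    - {"slide":[0,-0.0086,0.0067],"dr":[0,0,0],"fingers":0.0}
    - {"slide":[0,-0.0153,0.016],"dr":[0,0,0],"fingers":0.0}
    - {"slide":[0,-0.02,0.0265],"dr":[0,0,0],"fingers":0.0}
    - {"slide":[0,-0.0224,0.0378],"dr":[0,0,0],"fingers":0.0}
    - {"slide":[0,-0.0224,0.0493],"dr":[0,0,0],"fingers":0.0}

```text
t: 3.23
eef_pos: [591.2, 134.0, 124.1]
tcp_rot: [-1.571, -0.005, -0.037]
ft_force: [4.1, -3.5, 0.6]
opening: 0.095
```

Emit:
drive_tool:
  steps:
    - {"slide":[0,0.0024,0.0112],"dr":[0,0,0],"fingers":0.0}
    - {"slide":[0,0.007,0.0218],"dr":[0,0,0],"fingers":0.0}
    - {"slide":[0,0.0138,0.031],"dr":[0,0,0],"fingers":0.0}
    - {"slide":[0,0.0224,0.0387],"dr":[0,0,0],"fingers":0.0}
    - {"slide":[0,0.0323,0.0445],"dr":[0,0,0],"fingers":0.0}

```text
t: 3.65
eef_pos: [592.2, 179.6, 88.9]
tcp_rot: [-1.571, -0.003, -0.036]
ft_force: [7.7, -5.9, 0.8]
opening: 0.096
```

Emit:
drive_tool:
  steps:
    - {"slide":[0,0.011,0.0035],"dr":[0,0,0],"fingers":0.0}
    - {"slide":[0,0.021,0.0045],"dr":[0,0,0],"fingers":0.0}
    - {"slide":[0,0.021,0.0045],"dr":[0,0,0],"fingers":0.03}
    - {"slide":[0,0.021,0.0045],"dr":[0,0,0],"fingers":0.03}
    - {"slide":[0,0.021,0.0045],"dr":[0,0,0],"fingers":0.03}

```text
t: 4.07
eef_pos: [591.0, 183.4, 67.8]
tcp_rot: [-1.571, 0.001, -0.037]
ft_force: [-0.1, 0.0, -0.6]
opening: 0.256
```

```bash
python3 - <<'E'
from h import *
cmd([583,-75.3,240])
shot("scene","c3",(220,130,440,290),3)
E
```

```text
t 4.07 pos [591.   183.44  67.81] j6 -1.34 F [-0.11  0.01 -0.58] op 24.3
slide [0.0013, -0.1722, -0.2589] dr [0.0, -0.0, -0.001] steps>= 8.0
```

View pics/c3.png

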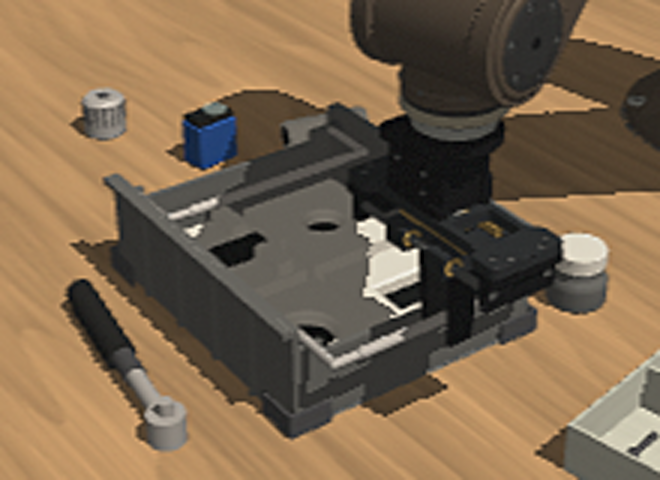

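Emit:
drive_tool:
  steps:
    - {"slide":[0,-0.041,0],"dr":[0,0,0],"fingers":0.04}
    - {"slide":[0,-0.082,0],"dr":[0,0,0],"fingers":0.04}
    - {"slide":[0,-0.085,-0.04],"dr":[0,0,0],"fingers":0.04}
    - {"slide":[0,-0.085,-0.08],"dr":[0,0,0],"fingers":0.04}
    - {"slide":[0,-0.085,-0.12],"dr":[0,0,0],"fingers":0.04}

```text
t: 4.53
eef_pos: [586.8, 62.6, 154.5]
tcp_rot: [-1.571, -0.002, -0.035]
ft_force: [1.0, 0.7, -0.3]
opening: 0.419
```

Emit:
drive_tool:
  steps:
    - {"slide":[0,0,-0.04],"dr":[0,0,0],"fingers":0.04}
    - {"slide":[0,0,-0.08],"dr":[0,0,0],"fingers":0.04}
    - {"slide":[0,0,-0.12],"dr":[0,0,0],"fingers":0.04}
    - {"slide":[0,0,-0.138],"dr":[0,0,0],"fingers":0.04}
    - {"slide":[0,0,-0.138],"dr":[0,0,0],"fingers":0.04}

```text
t: 4.95
eef_pos: [581.8, -78.2, 153.5]
tcp_rot: [-1.571, -0.001, -0.041]
ft_force: [-0.2, 0.5, 0.2]
opening: 0.422
```

```bash
python3 - <<'E'
from h import *
cmd([583,-75.3,67])
shot("side","s3",(200,60,460,290),3)
shot("wrist","w3")
E
```

```text
t 4.95 pos [581.79 -78.17 153.5 ] j6 -1.78 F [-0.23  0.5   0.18] op 40.1
slide [0.001, 0.0865, 0.003] dr [0.0, 0.0, 0.001] steps>= 3.0
```

View pics/w3.png

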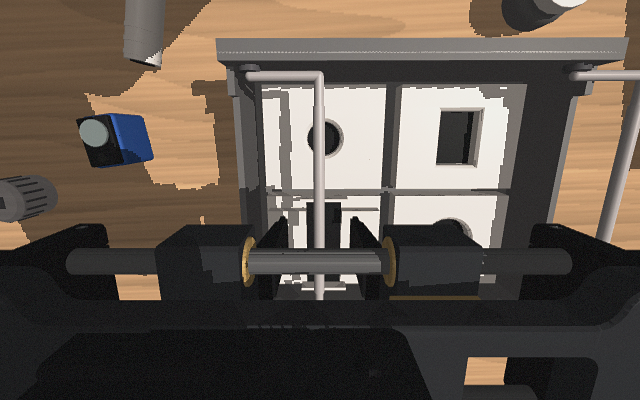

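View pics/s3.png

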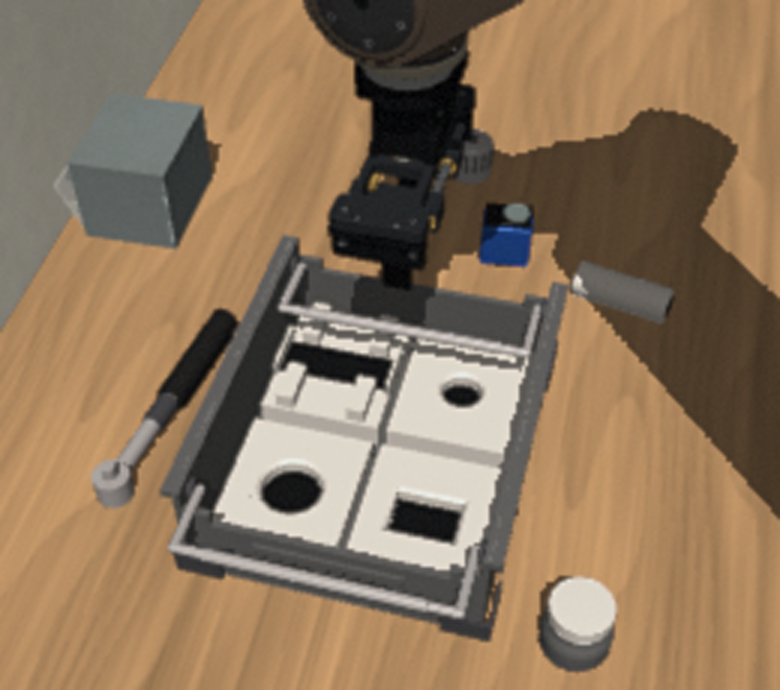

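Emit:
drive_tool:
  steps:
    - {"slide":[0.001,0.04,0.001],"dr":[0,0,0],"fingers":0.04}
    - {"slide":[0.001,0.075,0.001],"dr":[0,0,0],"fingers":0.04}
    - {"slide":[0.001,0.087,0.001],"dr":[0,0,0],"fingers":0.04}
    - {"slide":[0.001,0.087,0.001],"dr":[0,0,0],"fingers":0.0}
    - {"slide":[0.001,0.087,0.001],"dr":[0,0,0],"fingers":0.0}

```text
t: 5.47
eef_pos: [583.4, -72.7, 66.6]
tcp_rot: [-1.571, 0.0, -0.036]
ft_force: [0.7, 0.2, -0.2]
opening: 0.33
```

Emit:
drive_tool:
  steps:
    - {"slide":[0,0,0],"dr":[0,0,0],"fingers":0.0}
    - {"slide":[0,0,0],"dr":[0,0,0],"fingers":0.0}
    - {"slide":[0,0,0],"dr":[0,0,0],"fingers":0.0}
    - {"slide":[0,0,0],"dr":[0,0,0],"fingers":0.0}
    - {"slide":[0,0,0],"dr":[0,0,0],"fingers":0.0}

```text
t: 5.88
eef_pos: [583.8, -75.9, 67.7]
tcp_rot: [-1.574, -0.003, -0.036]
ft_force: [-2.4, -16.3, 3.1]
opening: 0.097
```

Emit:
drive_tool:
  steps:
    - {"slide":[0,-0.0114,-0.0022],"dr":[0,0,0],"fingers":0.0}
    - {"slide":[0,-0.0224,-0.0058],"dr":[0,0,0],"fingers":0.0}
    - {"slide":[0,-0.0323,-0.0115],"dr":[0,0,0],"fingers":0.0}
    - {"slide":[0,-0.0409,-0.0192],"dr":[0,0,0],"fingers":0.0}
    - {"slide":[0,-0.0476,-0.0285],"dr":[0,0,0],"fingers":0.0}

```text
t: 6.3
eef_pos: [582.8, -100.2, 116.6]
tcp_rot: [-1.568, -0.003, -0.037]
ft_force: [-0.5, 13.4, 11.4]
opening: 0.099
```

Emit:
drive_tool:
  steps:
    - {"slide":[0,-0.0047,-0.0105],"dr":[0,0,0],"fingers":0.0}
    - {"slide":[0,-0.0071,-0.0217],"dr":[0,0,0],"fingers":0.0}
    - {"slide":[0,-0.0071,-0.0332],"dr":[0,0,0],"fingers":0.0}
    - {"slide":[0,-0.0047,-0.0445],"dr":[0,0,0],"fingers":0.0}
    - {"slide":[0,0,-0.055],"dr":[0,0,0],"fingers":0.0}

```text
t: 6.72
eef_pos: [580.0, -157.5, 115.9]
tcp_rot: [-1.571, -0.002, -0.037]
ft_force: [0.3, 2.8, 1.8]
opening: 0.1
```

Emit:
drive_tool:
  steps:
    - {"slide":[0,0.0068,-0.0093],"dr":[0,0,0],"fingers":0.0}
    - {"slide":[0,0.0154,-0.017],"dr":[0,0,0],"fingers":0.0}
    - {"slide":[0,0.0253,-0.0228],"dr":[0,0,0],"fingers":0.0}
    - {"slide":[0,0.0362,-0.0264],"dr":[0,0,0],"fingers":0.0}
    - {"slide":[0,0.0462,-0.0275],"dr":[0,0,0],"fingers":0.0}

```text
t: 7.13
eef_pos: [578.8, -185.9, 67.0]
tcp_rot: [-1.572, -0.0, -0.037]
ft_force: [-2.9, -5.5, 2.9]
opening: 0.097
```

Emit:
drive_tool:
  steps:
    - {"slide":[0,0,0],"dr":[0,0,0],"fingers":0.03}
    - {"slide":[0,0,0],"dr":[0,0,0],"fingers":0.03}
    - {"slide":[0,0,0],"dr":[0,0,0],"fingers":0.03}
    - {"slide":[0,-0.02,0],"dr":[0,0,0],"fingers":0.03}
    - {"slide":[0,-0.06,0],"dr":[0,0,0],"fingers":0.06}

```text
t: 7.55
eef_pos: [577.4, -183.4, 124.6]
tcp_rot: [-1.568, 0.007, -0.036]
ft_force: [0.1, -0.5, -0.3]
opening: 0.346
```

```bash
python3 - <<'E'
from h import *
cmd([520,-260,240])
shot("side","s4",(200,60,460,290),3)
shot("wrist","w4")
shot("scene","c4",(220,130,440,290),3)
E
```

```text
t 7.55 pos [ 577.36 -183.44  124.55] j6 -1.95 F [ 0.06 -0.5  -0.26] op 32.9
slide [-0.0553, -0.1153, -0.0783] dr [-0.003, 0.0, -0.007] steps>= 4.0
```

View pics/w4.png

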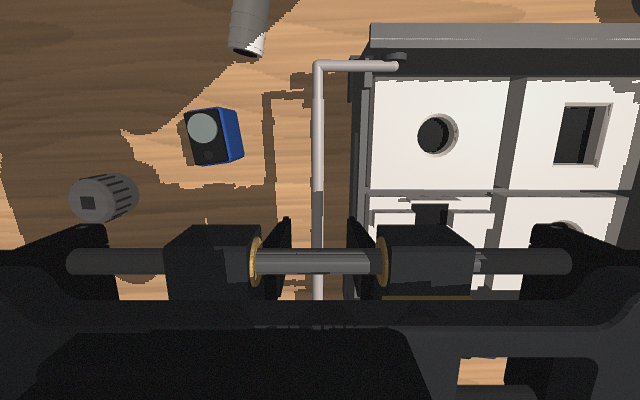

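View pics/s4.png

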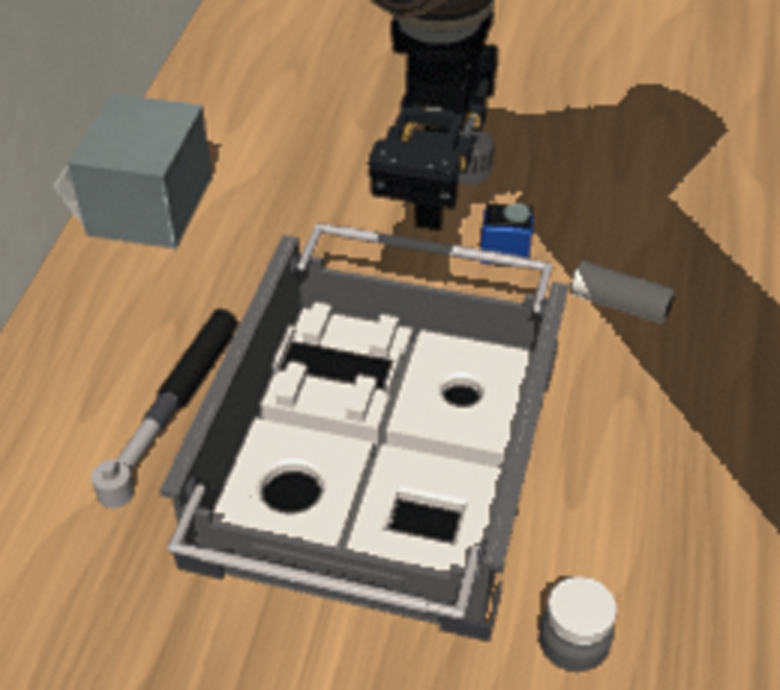

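Emit:
drive_tool:
  steps:
    - {"slide":[-0.01,-0.04,-0.005],"dr":[0,0,0],"fingers":0.07}
    - {"slide":[-0.02,-0.08,-0.015],"dr":[0,0,0],"fingers":0.07}
    - {"slide":[-0.04,-0.115,-0.04],"dr":[0,0,0],"fingers":0.07}
    - {"slide":[-0.05,-0.115,-0.08],"dr":[0,0,0],"fingers":0.07}
    - {"slide":[-0.05,-0.115,-0.1],"dr":[0,0,0],"fingers":0.07}

```text
t: 8.12
eef_pos: [524.4, -284.6, 244.8]
tcp_rot: [-1.573, -0.003, -0.036]
ft_force: [1.3, -0.2, 0.3]
opening: 0.727
```

Emit:
drive_tool:
  steps:
    - {"slide":[0,0,0],"dr":[0,0,0],"fingers":0.07}
    - {"slide":[0,0,0],"dr":[0,0,0],"fingers":0.07}

```text
t: 8.28
eef_pos: [524.9, -283.2, 241.7]
tcp_rot: [-1.57, 0.001, -0.039]
ft_force: [0.4, 0.0, 0.2]
opening: 0.736
```

```bash
python3 - <<'E'
from h import *
cmd([520,-280,240])
shot("wrist","w5")
E
```

```text
t 8.28 pos [ 524.87 -283.24  241.7 ] j6 -2.14 F [0.38 0.05 0.23] op 70.0
slide [-0.005, 0.0017, 0.0031] dr [-0.001, 0.0, -0.001] steps>= 1.0
```

View pics/w5.png

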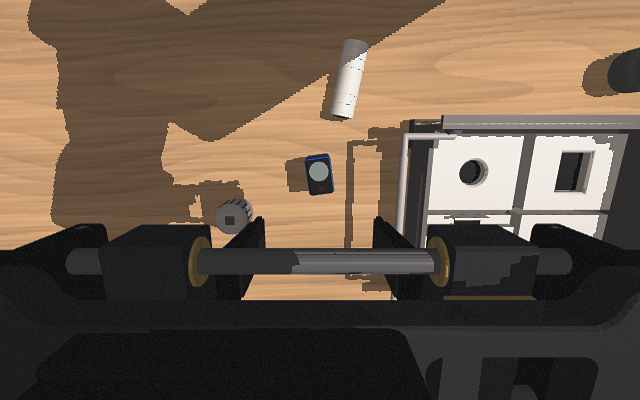

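```bash
python3 - <<'E'
import cv2
a=cv2.imread("pics/raw_w5.png")[20:260,180:400]
cv2.imwrite("pics/z5.png",cv2.resize(a,None,fx=2.5,fy=2.5,interpolation=2))
a=cv2.imread("pics/raw_w5.png")[140:250,200:345]
cv2.imwrite("pics/z6.png",cv2.resize(a,None,fx=5,fy=5,interpolation=2))
E
```

```text
(no output)
```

View pics/z5.png

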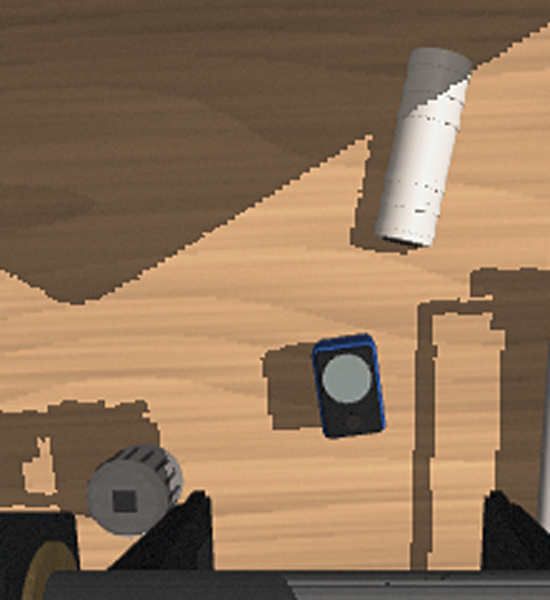

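View pics/z6.png

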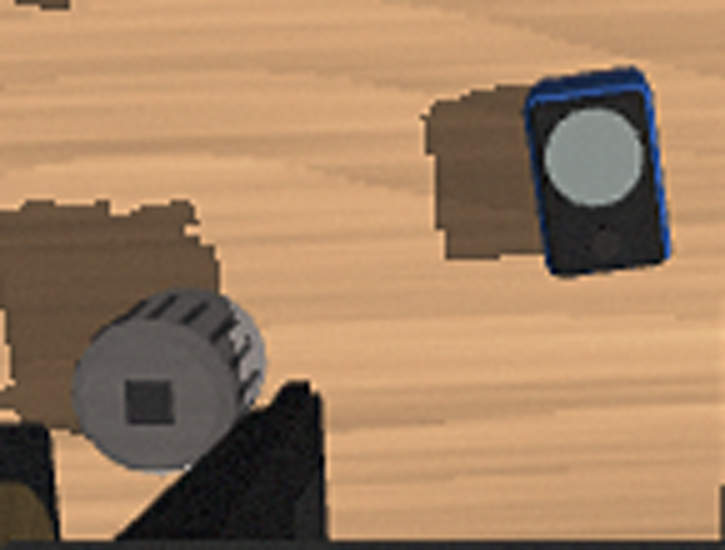

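```bash
python3 - <<'E'
from h import *
w=load("w5"); A=lambda u,v:(200+u/5,140+v/5); B=lambda u,v:(180+u/2.5,20+v/2.5)
fit([(w,A(528,102),(-25,-17,56)),(w,A(650,88),(-25,17,56)),(w,A(670,258),(25,17,56)),(w,A(550,275),(25,-17,56))],[520,-270,0])
print("socket",ray(w,A(158,388),44), ray(w,A(75,388),44),ray(w,A(158,472),44))
a=ray(w,B(441,58),18);b=ray(w,B(406,240),16);print("grip",a,b,(a+b)/2,np.arctan2(*(b-a)[[1,0]]),np.linalg.norm(b-a))
m=(w); print(ray(w,B(423.5,150),18))
E
```

```text
fit [ 520.17 -281.69    0.09] res [-1.4, -1.4, 0.7, -1.9, 1.1, 2.1, -0.6, 1.9]
socket [ 574.83 -406.05   44.  ] [ 573.94 -429.03   44.  ] [ 599.48 -408.8    44.  ]
grip [ 354.9  -228.35   18.  ] [ 444.18 -247.83   16.  ] [ 399.54 -238.09   17.  ] -0.21481903626236945 91.40236413000967
[ 398.8 -237.9   18. ]
```

```bash
python3 - <<'E'
from h import *
cmd([520.2,-281.7,21],np.pi/2+.09)
E
```

```text
t 8.33 pos [ 525.07 -282.29  241.58] j6 -2.14 F [0.27 0.55 0.53] op 70.1
slide [-0.0047, 0.2206, 0.0002] dr [-0.001, -0.127, -0.001] steps>= 6.0
```

Emit:
drive_tool:
  steps:
    - {"slide":[-0.005,0.04,0],"dr":[0,-0.12,0],"fingers":0.07}
    - {"slide":[-0.005,0.08,0],"dr":[0,-0.127,0],"fingers":0.07}
    - {"slide":[-0.005,0.12,0],"dr":[0,-0.127,0],"fingers":0.07}
    - {"slide":[-0.005,0.145,0],"dr":[0,-0.127,0],"fingers":0.07}
    - {"slide":[-0.005,0.145,0],"dr":[0,-0.127,0],"fingers":0.07}

```text
t: 8.75
eef_pos: [518.5, -279.6, 92.2]
tcp_rot: [-1.565, 0.007, 0.092]
ft_force: [0.7, -0.1, -0.5]
opening: 0.737
```

```bash
python3 - <<'E'
from h import *
cmd([520.2,-281.7,21],np.pi/2+.09)
shot("wrist","w6",(200,60,440,260),3)
E
```

```text
t 8.75 pos [ 518.49 -279.63   92.17] j6 -2.27 F [ 0.71 -0.14 -0.46] op 70.1
slide [0.002, 0.0711, -0.0026] dr [-0.006, 0.002, -0.007] steps>= 2.0
```

View pics/w6.png

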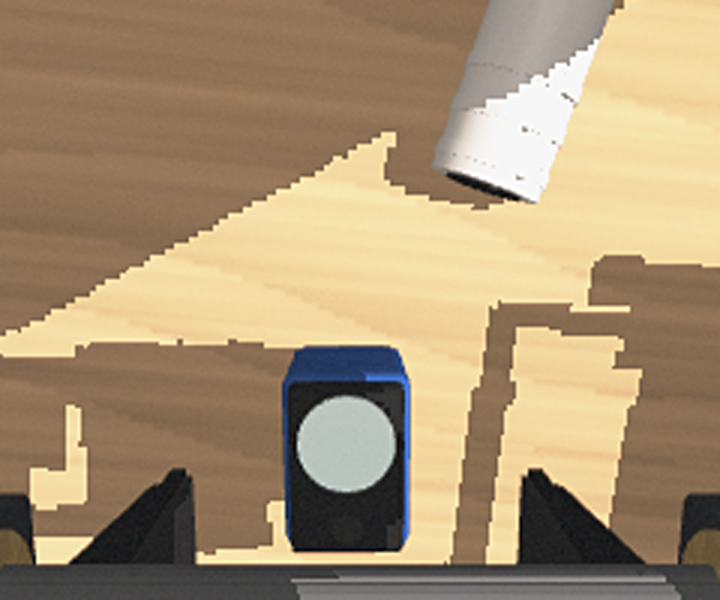

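Emit:
drive_tool:
  steps:
    - {"slide":[0.002,0.036,-0.0026],"dr":[0,0,0],"fingers":0.07}
    - {"slide":[0.002,0.068,-0.0026],"dr":[0,0,0],"fingers":0.07}
    - {"slide":[0.002,0.071,-0.0026],"dr":[0,0,0],"fingers":0.0}
    - {"slide":[0.002,0.071,-0.0026],"dr":[0,0,0],"fingers":0.0}
    - {"slide":[0.002,0.071,-0.0026],"dr":[0,0,0],"fingers":0.0}

```text
t: 9.22
eef_pos: [523.6, -285.1, 28.7]
tcp_rot: [-1.572, -0.002, 0.091]
ft_force: [-0.6, -0.2, 1.8]
opening: 0.575
```

Emit:
drive_tool:
  steps:
    - {"slide":[0,0,0],"dr":[0,0,0],"fingers":0.0}
    - {"slide":[0,0,0],"dr":[0,0,0],"fingers":0.0}
    - {"slide":[0,0,0],"dr":[0,0,0],"fingers":0.0}
    - {"slide":[0,0,0],"dr":[0,0,0],"fingers":0.0}

```text
t: 9.55
eef_pos: [523.0, -285.0, 27.8]
tcp_rot: [-1.572, -0.002, 0.09]
ft_force: [-1.4, 2.2, 10.0]
opening: 0.357
```

```bash
python3 - <<'E'
from h import *
cmd([520.2,-281.7,21],np.pi/2+.09)
shot("wrist","w7",(200,60,440,260),3)
E
```

```text
t 9.55 pos [ 523.03 -285.05   27.84] j6 -2.27 F [-1.42  2.23  9.95] op 34.0
slide [-0.0025, 0.0068, 0.0036] dr [0.001, 0.0, 0.002] steps>= 1.0
```

View pics/w7.png

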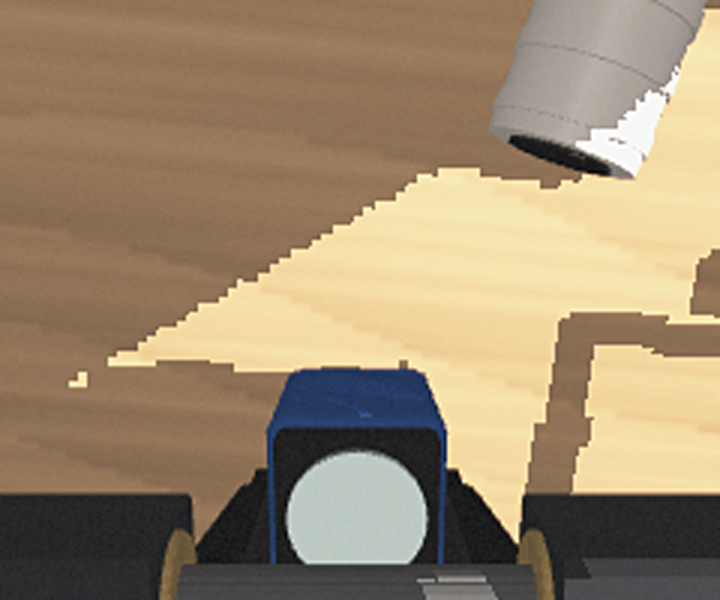

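```bash
python3 - <<'E'
from h import *
w=load("w7"); w6=load("w6")
B=lambda u,v:(200+u/3,60+v/3)
print("w7 back edge",ray(w,B(357,428),56)); print("bottom back",ray(w,B(357,370),0))
print("w6 back edge",ray(w6,B(348,380),56),"front",ray(w6,B(346,551),56), ray(w6,B(346,347),0))
E
```

```text
w7 back edge [ 496.77 -287.83   56.  ]
bottom back [ 497.14 -287.77    0.  ]
w6 back edge [ 496.68 -284.02   56.  ] front [ 542.77 -280.4    56.  ] [ 497.07 -284.78    0.  ]
```

```bash
python3 - <<'E'
import cv2
a=cv2.imread("pics/raw_w3.png")[30:260,210:530]
cv2.imwrite("pics/z7.png",cv2.resize(a,None,fx=2.5,fy=2.5,interpolation=2))
a=cv2.imread("pics/raw_w4.png")[30:260,340:640]
cv2.imwrite("pics/z8.png",cv2.resize(a,None,fx=2.6,fy=2.6,interpolation=2))
E
```

```text
(no output)
```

View pics/z7.png

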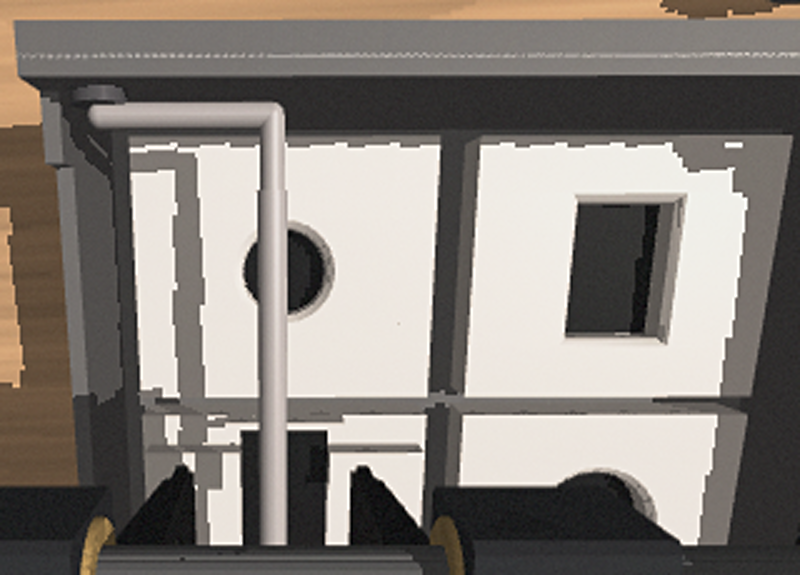

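View pics/z8.png

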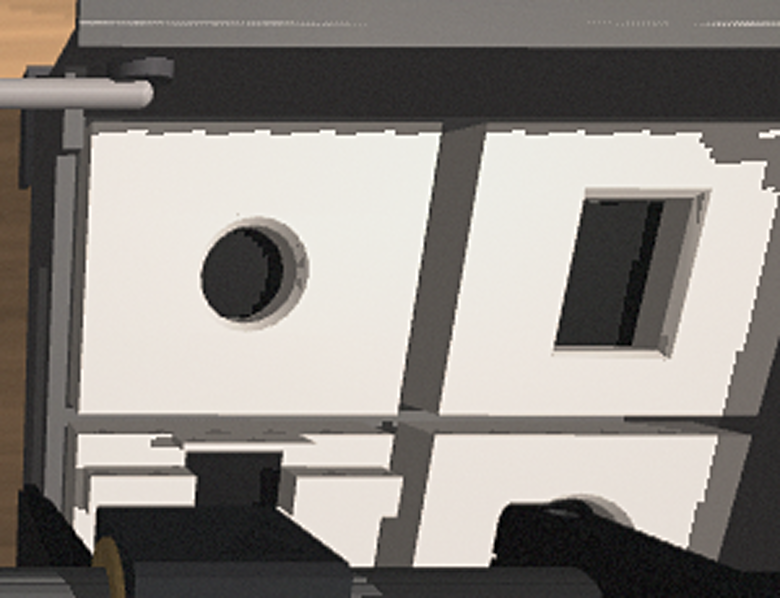

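```bash
python3 - <<'E'
from h import *
w3=load("w3");w4=load("w4");w1=load("w1")
A=lambda u,v:(210+u/2.5,30+v/2.5); B=lambda u,v:(340+u/2.6,30+v/2.6)
L=[(-85,50,28),(-85,90,28),(-29,90,28),(-29,50,28),(-57,-70,28),(-110,-8,28),(-110,8,28),(-4,-8,28),(-4,8,28)]
a=[(578,195),(686,195),(666,343),(564,337),(289,271),(442,135),(480,135),(428,397),(465,397)]
b=[(585,188),(712,190),(670,357),(553,352),(255,273),(442,122),(486,122),(400,412),(440,414)]
o3=[(w3,A(*u),l) for u,l in zip(a,L)]; o4=[(w4,B(*u),l) for u,l in zip(b,L)]
fit(o3,[585,0,0]); fit(o4,[585,0,0]); p=fit(o3+o4,[585,0,0])
c,s=np.cos(p[2]),np.sin(p[2])
for n,l in dict(light=(-57,70),socket=(57,70),pump=(-57,-70),grip=(57,-70)).items(): print(n,p[0]+c*l[0]-s*l[1],p[1]+s*l[0]+c*l[1])
E
```

```text
fit [586.79  -0.24  -0.03] res [1.2, 1.8, -2.7, 1.5, -1.5, -2.7, 1.7, -0.0, -1.1, 0.3, -0.2, -0.0, 0.6, -0.1, 0.5, -0.7, 0.4, -0.8]
fit [586.68   0.07  -0.03] res [2.4, 2.4, -4.0, 1.4, -1.6, -3.6, 3.0, -1.5, -0.6, 0.7, 0.1, -0.2, 0.6, -0.3, -0.3, 0.3, 0.1, -0.5]
fit [586.74  -0.07  -0.03] res [1.3, 1.6, -2.6, 1.3, -1.4, -2.9, 1.8, -0.2, -1.0, 0.3, -0.2, -0.1, 0.7, -0.2, 0.6, -0.7, 0.6, -0.8, 2.4, 2.5, -4.0, 1.6, -1.8, -3.5, 2.9, -1.4, -0.7, 0.7, 0.1, -0.2, 0.5, -0.3, -0.5, 0.4, -0.1, -0.5]
light 531.9723906519007 71.68897123213937
socket 645.9157003533885 68.09422864457619
pump 527.5577944917354 -68.24140910302107
grip 641.5011041932232 -71.83615169058424
```

Emit:
drive_tool:
  steps:
    - {"slide":[0,-0.03,0],"dr":[0,0,0],"fingers":0.0}
    - {"slide":[0,-0.06,0],"dr":[0,0,0],"fingers":0.0}
    - {"slide":[0,-0.09,0],"dr":[0,0,0],"fingers":0.0}
    - {"slide":[0,-0.118,0],"dr":[0,0,0],"fingers":0.0}
    - {"slide":[0,-0.118,0.01],"dr":[0,0,0],"fingers":0.0}

```text
t: 10.02
eef_pos: [523.5, -277.0, 150.1]
tcp_rot: [-1.577, -0.007, 0.089]
ft_force: [0.8, 0.1, -0.5]
opening: 0.358
```

```bash
python3 - <<'E'
from h import *
cmd([533.2,71.6,147],np.pi/2-.032)
E
```

```text
t 10.02 pos [ 523.54 -277.04  150.1 ] j6 -2.26 F [ 0.77  0.13 -0.54] op 34.0
slide [0.0407, 0.0013, 0.3464] dr [0.006, 0.121, 0.007] steps>= 9.0
```

Emit:
drive_tool:
  steps:
    - {"slide":[0.004,0.001,0.035],"dr":[0,0.03,0],"fingers":0.0}
    - {"slide":[0.009,0.001,0.073],"dr":[0,0.06,0],"fingers":0.0}
    - {"slide":[0.013,0.001,0.111],"dr":[0,0.09,0],"fingers":0.0}
    - {"slide":[0.018,0.001,0.149],"dr":[0,0.12,0],"fingers":0.0}
    - {"slide":[0.022,0.001,0.187],"dr":[0,0.12,0],"fingers":0.0}

```text
t: 10.43
eef_pos: [526.2, -84.8, 143.4]
tcp_rot: [-1.571, -0.0, -0.032]
ft_force: [0.7, -0.2, -1.9]
opening: 0.354
```

```bash
python3 - <<'E'
from h import *
cmd([533.2,71.6,147],np.pi/2-.032)
E
```

```text
t 10.43 pos [526.21 -84.82 143.36] j6 -1.82 F [ 0.68 -0.19 -1.87] op 33.6
slide [0.002, -0.0036, 0.1566] dr [-0.0, -0.0, 0.0] steps>= 4.0
```

Emit:
drive_tool:
  steps:
    - {"slide":[0.002,0,0.038],"dr":[0,0,0],"fingers":0.0}
    - {"slide":[0.002,0,0.076],"dr":[0,0,0],"fingers":0.0}
    - {"slide":[0.002,0,0.114],"dr":[0,0,0],"fingers":0.0}
    - {"slide":[0.002,0,0.145],"dr":[0,0,0],"fingers":0.0}
    - {"slide":[0.002,0,0.158],"dr":[0,0,0],"fingers":0.0}

```text
t: 10.85
eef_pos: [532.8, 74.6, 143.4]
tcp_rot: [-1.57, 0.0, -0.027]
ft_force: [0.0, 0.5, -1.4]
opening: 0.358
```

Emit:
drive_tool:
  steps:
    - {"slide":[0,0,0],"dr":[0,0,0],"fingers":0.0}
    - {"slide":[0,0,0],"dr":[0,0,0],"fingers":0.0}

```text
t: 11.02
eef_pos: [533.2, 71.3, 143.3]
tcp_rot: [-1.571, 0.0, -0.028]
ft_force: [-0.1, -1.1, -1.9]
opening: 0.358
```

```bash
python3 - <<'E'
from h import *
cmd([533.2,71.6,147],np.pi/2-.032)
shot("wrist","w8",(200,60,440,260),3)
shot("side","s8",(240,100,440,290),3)
E
```

```text
t 11.02 pos [533.23  71.29 143.32] j6 -1.53 F [-0.14 -1.05 -1.91] op 34.0
slide [-0.0, -0.0037, 0.0003] dr [0.0, 0.004, -0.0] steps>= 1.0
```

View pics/w8.png

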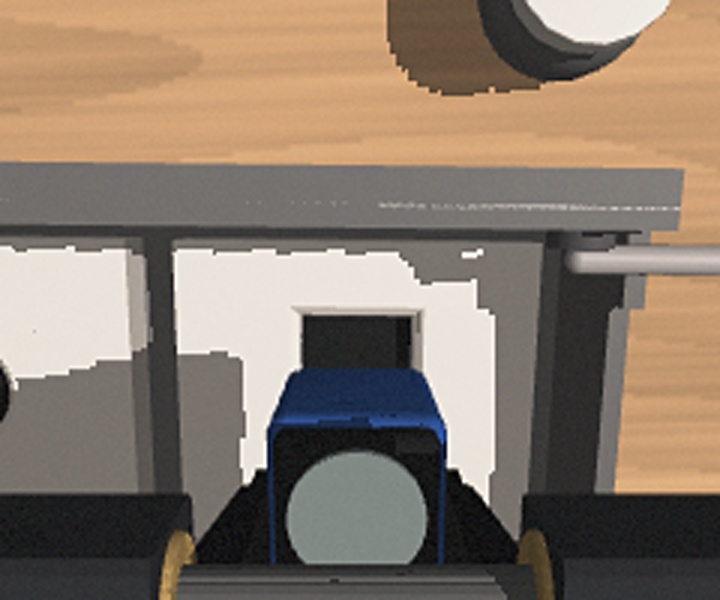

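View pics/s8.png

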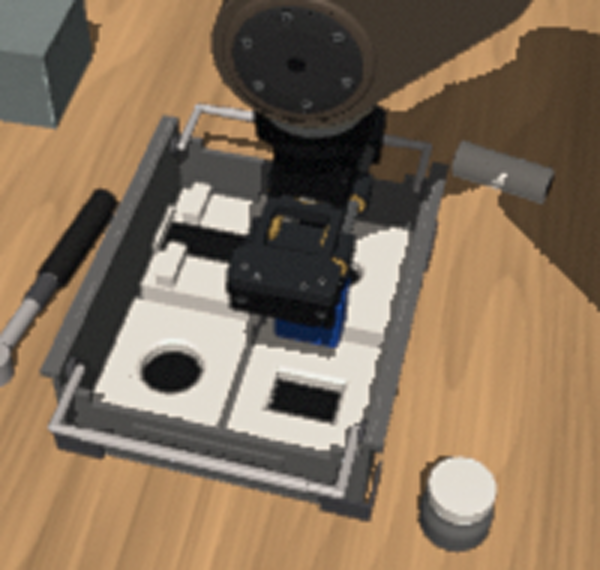

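Emit:
drive_tool:
  steps:
    - {"slide":[0,0.03,0],"dr":[0,0.003,0],"fingers":0.0}
    - {"slide":[0,0.055,0],"dr":[0,0.003,0],"fingers":0.0}
    - {"slide":[0,0.075,0],"dr":[0,0.003,0],"fingers":0.0}
    - {"slide":[0,0.084,0],"dr":[0,0.003,0],"fingers":0.0}
    - {"slide":[0,0.084,0],"dr":[0,0.003,0],"fingers":0.0}

```text
t: 11.53
eef_pos: [532.7, 70.0, 57.8]
tcp_rot: [-1.571, 0.003, -0.034]
ft_force: [-0.2, -0.2, -1.9]
opening: 0.356
```

```bash
python3 - <<'E'
from h import *
cmd([533.2,71.6,42.5],np.pi/2-.032)
shot("wrist","w9",(200,60,440,260),3)
E
```

```text
t 11.53 pos [532.73  69.99  57.82] j6 -1.53 F [-0.18 -0.23 -1.86] op 33.9
slide [0.0005, 0.0153, 0.0016] dr [0.0, -0.002, -0.003] steps>= 1.0
```

View pics/w9.png

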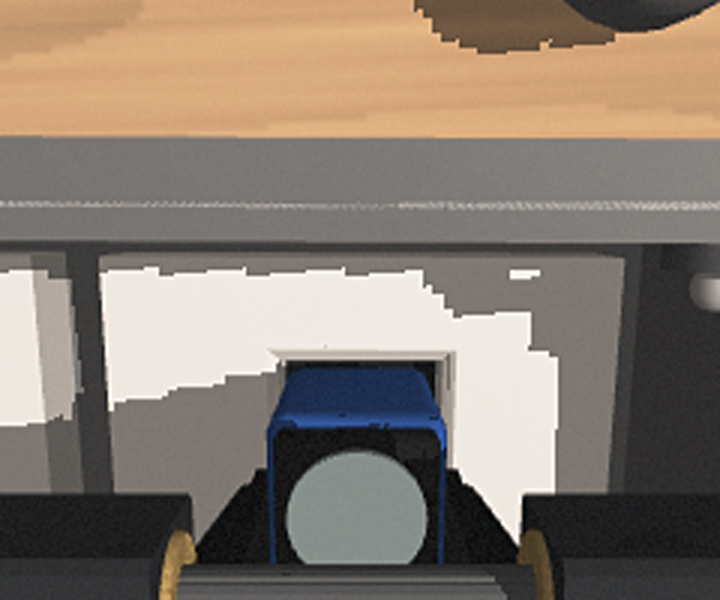

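Emit:
drive_tool:
  steps:
    - {"slide":[0.0,0.006,0.001],"dr":[0,0,0],"fingers":0.0}
    - {"slide":[0.0,0.011,0.001],"dr":[0,0,0],"fingers":0.0}
    - {"slide":[0.0,0.0155,0.001],"dr":[0,0,0],"fingers":0.0}
    - {"slide":[0.0,0.0155,0.001],"dr":[0,0,0],"fingers":0.0}
    - {"slide":[0.0,0.0155,0.001],"dr":[0,0,0],"fingers":0.0}

```text
t: 12.0
eef_pos: [533.5, 72.2, 44.0]
tcp_rot: [-1.571, -0.0, -0.033]
ft_force: [-0.3, 0.3, -0.3]
opening: 0.354
```

Emit:
drive_tool:
  steps:
    - {"slide":[0.0,0.0015,0],"dr":[0,0,0],"fingers":0.0}
    - {"slide":[0.0,0.0015,0],"dr":[0,0,0],"fingers":0.0}
    - {"slide":[0.0,0.0015,0],"dr":[0,0,0],"fingers":0.05}
    - {"slide":[0.0,0.0015,0],"dr":[0,0,0],"fingers":0.05}
    - {"slide":[0.0,0.0015,0],"dr":[0,0,0],"fingers":0.05}

```text
t: 12.42
eef_pos: [533.6, 72.2, 42.6]
tcp_rot: [-1.571, -0.0, -0.033]
ft_force: [0.3, -0.0, 0.4]
opening: 0.499
```

Emit:
drive_tool:
  steps:
    - {"slide":[0.0,-0.03,0],"dr":[0,0,0],"fingers":0.055}
    - {"slide":[0.0,-0.065,0],"dr":[0,0,0],"fingers":0.06}
    - {"slide":[0.0,-0.1,0],"dr":[0,0,0],"fingers":0.06}
    - {"slide":[0.0,-0.1,-0.04],"dr":[0,0,0],"fingers":0.06}
    - {"slide":[0.0,-0.1,-0.08],"dr":[0,0,0],"fingers":0.06}

```text
t: 12.83
eef_pos: [531.6, -7.4, 144.7]
tcp_rot: [-1.571, -0.005, -0.029]
ft_force: [0.3, -0.4, 0.3]
opening: 0.628
```

```bash
python3 - <<'E'
from h import *
cmd([575,-406,147],1.0)
shot("wrist","w10")
shot("side","s10",(200,60,460,290),3)
E
```

```text
t 12.83 pos [531.64  -7.41 144.74] j6 -1.68 F [ 0.35 -0.36  0.27] op 59.7
slide [0.0548, -0.0018, -0.3972] dr [-0.001, 0.542, 0.005] steps>= 10.0
```

View pics/w10.png

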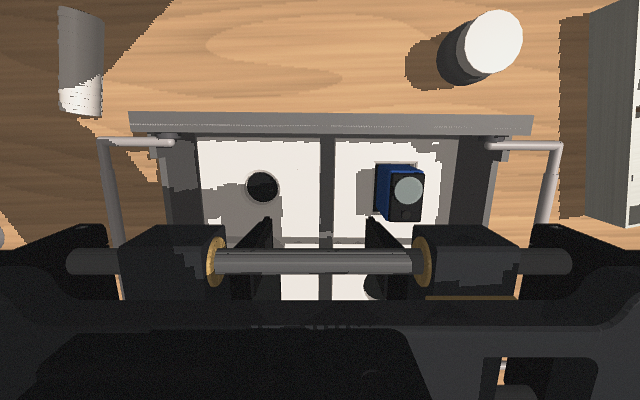

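View pics/s10.png

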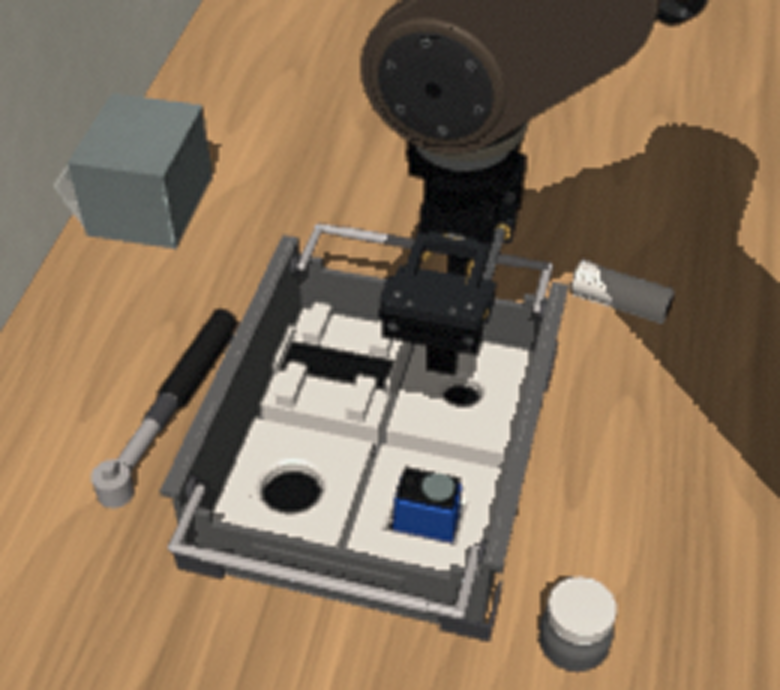

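Emit:
drive_tool:
  steps:
    - {"slide":[0.008,-0.004,-0.04],"dr":[0,0.11,0],"fingers":0.075}
    - {"slide":[0.016,-0.008,-0.08],"dr":[0,0.22,0],"fingers":0.075}
    - {"slide":[0.024,-0.008,-0.12],"dr":[0,0.33,0],"fingers":0.075}
    - {"slide":[0.03,-0.008,-0.16],"dr":[0,0.44,0],"fingers":0.075}
    - {"slide":[0.036,-0.008,-0.2],"dr":[0,0.54,0],"fingers":0.075}

```text
t: 13.35
eef_pos: [560.4, -210.4, 150.6]
tcp_rot: [-1.571, -0.0, -0.578]
ft_force: [-0.0, 0.6, 0.4]
opening: 0.786
```

```bash
python3 - <<'E'
from h import *
cmd([600,-422,150],1.0)
E
```

```text
t 13.35 pos [ 560.37 -210.36  150.56] j6 -1.46 F [-0.02  0.65  0.45] op 74.7
slide [0.1489, 0.0006, -0.1556] dr [-0.0, -0.007, 0.0] steps>= 6.0
```

Emit:
drive_tool:
  steps:
    - {"slide":[0.028,0,-0.029],"dr":[0,0,0],"fingers":0.075}
    - {"slide":[0.056,0,-0.058],"dr":[0,0,0],"fingers":0.075}
    - {"slide":[0.084,0,-0.088],"dr":[0,0,0],"fingers":0.075}
    - {"slide":[0.112,0,-0.117],"dr":[0,0,0],"fingers":0.075}
    - {"slide":[0.138,0,-0.144],"dr":[0,0,0],"fingers":0.075}

```text
t: 13.77
eef_pos: [598.4, -406.5, 150.3]
tcp_rot: [-1.571, 0.0, -0.573]
ft_force: [0.4, 0.5, 0.9]
opening: 0.793
```

Emit:
drive_tool:
  steps:
    - {"slide":[0.01,0,-0.01],"dr":[0,0,0],"fingers":0.075}
    - {"slide":[0.01,0,-0.01],"dr":[0,0,0],"fingers":0.075}
    - {"slide":[0.01,0,-0.01],"dr":[0,0,0],"fingers":0.075}

```text
t: 14.02
eef_pos: [600.9, -418.3, 149.6]
tcp_rot: [-1.57, 0.001, -0.574]
ft_force: [-0.1, -0.0, -0.1]
opening: 0.787
```

```bash
python3 - <<'E'
from h import *
cmd([600,-422,150],1.0)
shot("wrist","w11")
E
```

```text
t 14.02 pos [ 600.94 -418.34  149.58] j6 -1.7 F [-0.12 -0.02 -0.09] op 74.8
slide [0.0012, -0.0004, -0.0036] dr [-0.0, -0.003, -0.001] steps>= 1.0
```

View pics/w11.png

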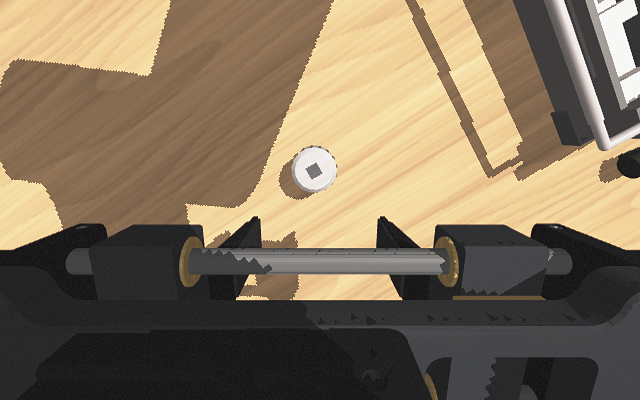

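```bash
python3 - <<'E'
from h import *
shot("wrist","w12",(270,120,370,220),6)
print(ray(load("w11"),(314.5,171),44))
E
```

```text
[ 579.05 -408.67   44.  ]
```

View pics/w12.png

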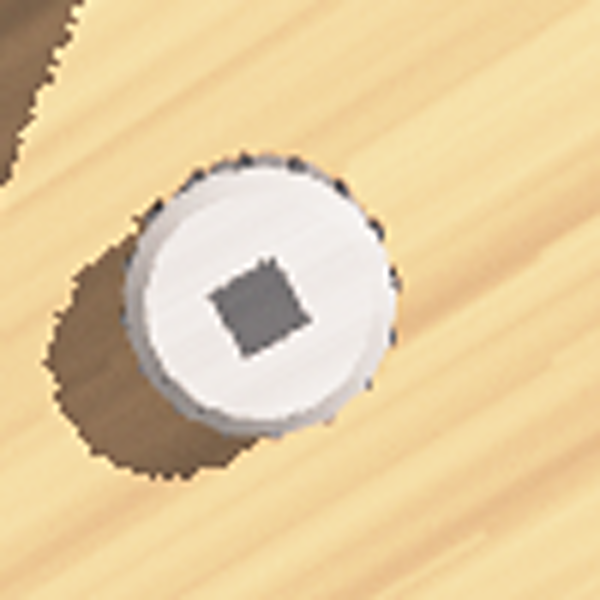

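```bash
python3 - <<'E'
from h import *
p=ray(load("w12"),(313.6,169.8),44); print(p)
cmd([p[0],p[1],14],1.0)
E
```

```text
[ 577.71 -407.96   44.  ]
t 14.12 pos [ 601.21 -417.12  150.33] j6 -1.7 F [ 0.16  1.05 -0.41] op 75.1
slide [-0.0246, 0.1363, -0.0051] dr [-0.0, -0.001, -0.001] steps>= 4.0
```

Emit:
drive_tool:
  steps:
    - {"slide":[-0.02,0.03,-0.005],"dr":[0,0,0],"fingers":0.075}
    - {"slide":[-0.0252,0.065,-0.005],"dr":[0,0,0],"fingers":0.075}
    - {"slide":[-0.0252,0.1,-0.005],"dr":[0,0,0],"fingers":0.075}
    - {"slide":[-0.0252,0.125,-0.005],"dr":[0,0,0],"fingers":0.075}
    - {"slide":[-0.0252,0.133,-0.005],"dr":[0,0,0],"fingers":0.075}

```text
t: 14.53
eef_pos: [576.1, -406.3, 14.0]
tcp_rot: [-1.57, 0.005, -0.571]
ft_force: [0.4, -0.3, -0.2]
opening: 0.793
```

Emit:
drive_tool:
  steps:
    - {"slide":[0,0,0],"dr":[0,0,0],"fingers":0.03}
    - {"slide":[0,0,0],"dr":[0,0,0],"fingers":0.03}
    - {"slide":[0,0,0],"dr":[0,0,0],"fingers":0.03}
    - {"slide":[0,0,0],"dr":[0,0,0],"fingers":0.03}
    - {"slide":[0,0,0],"dr":[0,0,0],"fingers":0.03}

```text
t: 14.95
eef_pos: [577.8, -409.3, 19.1]
tcp_rot: [-1.571, -0.002, -0.573]
ft_force: [0.5, -0.1, 0.1]
opening: 0.491
```

```bash
python3 - <<'E'
from h import *
cmd([577,-407.5,140],1.0)
shot("wrist","w13",(200,60,440,260),3)
E
```

```text
t 14.95 pos [ 577.85 -409.34   19.11] j6 -1.71 F [ 0.48 -0.09  0.15] op 46.7
slide [-0.0014, -0.1209, 0.0011] dr [0.0, -0.002, 0.002] steps>= 3.0
```

View pics/w13.png

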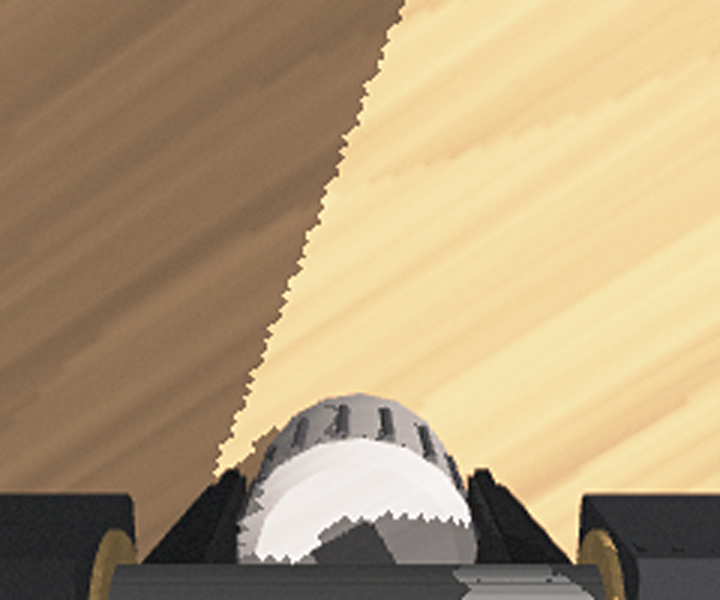

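Emit:
drive_tool:
  steps:
    - {"slide":[0,0,0],"dr":[0,0,0],"fingers":0.0}
    - {"slide":[0,0,0],"dr":[0,0,0],"fingers":0.0}
    - {"slide":[0,0,0],"dr":[0,0,0],"fingers":0.0}
    - {"slide":[0,-0.02,0],"dr":[0,0,0],"fingers":0.0}
    - {"slide":[0,-0.05,0],"dr":[0,0,0],"fingers":0.0}

```text
t: 15.42
eef_pos: [576.0, -408.0, 65.4]
tcp_rot: [-1.57, 0.005, -0.573]
ft_force: [0.8, 0.4, -1.3]
opening: 0.476
```

```bash
python3 - <<'E'
from h import *
cmd([577,-407.5,140],1.0)
w=load("w13"); B=lambda u,v:(200+u/3,60+v/3)
print("back rim",ray(w,B(362,438),44), ray(w,B(355,395),0))
shot("wrist","w14",(200,60,440,260),3)
E
```

```text
t 15.42 pos [ 576.02 -408.03   65.45] j6 -1.71 F [ 0.82  0.41 -1.25] op 45.2
slide [0.0001, -0.0746, 0.001] dr [-0.001, -0.002, -0.005] steps>= 2.0
back rim [ 558.84 -395.4    44.  ] [ 559.74 -397.55    0.  ]
```

View pics/w14.png

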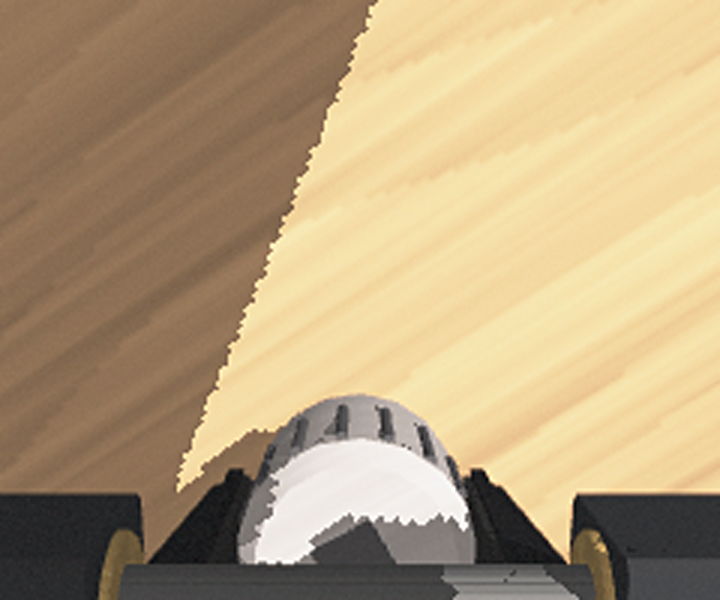

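Emit:
drive_tool:
  steps:
    - {"slide":[0,-0.03,0.01],"dr":[0,-0.05,0],"fingers":0.0}
    - {"slide":[0,-0.065,0.03],"dr":[0,-0.15,0],"fingers":0.0}
    - {"slide":[0,-0.08,0.066],"dr":[0,-0.25,0],"fingers":0.0}
    - {"slide":[0,-0.08,0.104],"dr":[0,-0.35,0],"fingers":0.0}
    - {"slide":[0,-0.08,0.142],"dr":[0,-0.45,0],"fingers":0.0}

```text
t: 15.88
eef_pos: [655.1, -289.0, 149.5]
tcp_rot: [-1.572, -0.003, -0.119]
ft_force: [0.2, 0.8, -1.4]
opening: 0.475
```

```bash
python3 - <<'E'
from h import *
cmd([645.9,68.1,148],np.pi/2-.032)
E
```

```text
t 15.88 pos [ 655.13 -288.98  149.48] j6 -1.96 F [ 0.15  0.81 -1.43] op 45.2
slide [-0.0516, 0.0009, 0.3535] dr [0.001, -0.087, 0.003] steps>= 9.0
```

Emit:
drive_tool:
  steps:
    - {"slide":[-0.005,0.001,0.038],"dr":[0,-0.03,0],"fingers":0.0}
    - {"slide":[-0.011,0.001,0.076],"dr":[0,-0.06,0],"fingers":0.0}
    - {"slide":[-0.017,0.001,0.115],"dr":[0,-0.087,0],"fingers":0.0}
    - {"slide":[-0.022,0.001,0.154],"dr":[0,-0.087,0],"fingers":0.0}
    - {"slide":[-0.028,0.001,0.192],"dr":[0,-0.087,0],"fingers":0.0}

```text
t: 16.3
eef_pos: [649.7, -93.8, 146.7]
tcp_rot: [-1.571, -0.001, -0.036]
ft_force: [0.8, 1.1, -2.2]
opening: 0.478
```

```bash
python3 - <<'E'
from h import *
cmd([645.9,68.1,148],np.pi/2-.032)
E
```

```text
t 16.3 pos [649.71 -93.82 146.71] j6 -1.78 F [ 0.84  1.09 -2.18] op 45.5
slide [-0.0096, -0.0013, 0.1617] dr [0.0, -0.004, 0.001] steps>= 4.0
```

Emit:
drive_tool:
  steps:
    - {"slide":[-0.002,0,0.038],"dr":[0,-0.004,0],"fingers":0.0}
    - {"slide":[-0.004,0,0.078],"dr":[0,-0.004,0],"fingers":0.0}
    - {"slide":[-0.007,0,0.118],"dr":[0,-0.004,0],"fingers":0.0}
    - {"slide":[-0.0096,0,0.15],"dr":[0,-0.004,0],"fingers":0.0}
    - {"slide":[-0.0096,0,0.162],"dr":[0,-0.004,0],"fingers":0.0}

```text
t: 16.72
eef_pos: [645.5, 70.7, 146.8]
tcp_rot: [-1.57, -0.0, -0.029]
ft_force: [-0.2, 0.4, -1.4]
opening: 0.477
```

Emit:
drive_tool:
  steps:
    - {"slide":[0,0,0],"dr":[0,0,0],"fingers":0.0}
    - {"slide":[0,0,0],"dr":[0,0,0],"fingers":0.0}
    - {"slide":[0,0,0],"dr":[0,0,0],"fingers":0.0}

```text
t: 16.97
eef_pos: [646.3, 65.4, 146.5]
tcp_rot: [-1.571, -0.0, -0.033]
ft_force: [0.8, -0.5, -2.2]
opening: 0.477
```

```bash
python3 - <<'E'
from h import *
cmd([645.9,68.1,55],np.pi/2-.032)
shot("wrist","w15",(200,60,440,260),3)
E
```

```text
t 16.97 pos [646.32  65.37 146.5 ] j6 -1.54 F [ 0.82 -0.46 -2.24] op 45.4
slide [-0.0005, 0.0915, 0.0027] dr [0.0, -0.001, 0.0] steps>= 3.0
```

View pics/w15.png

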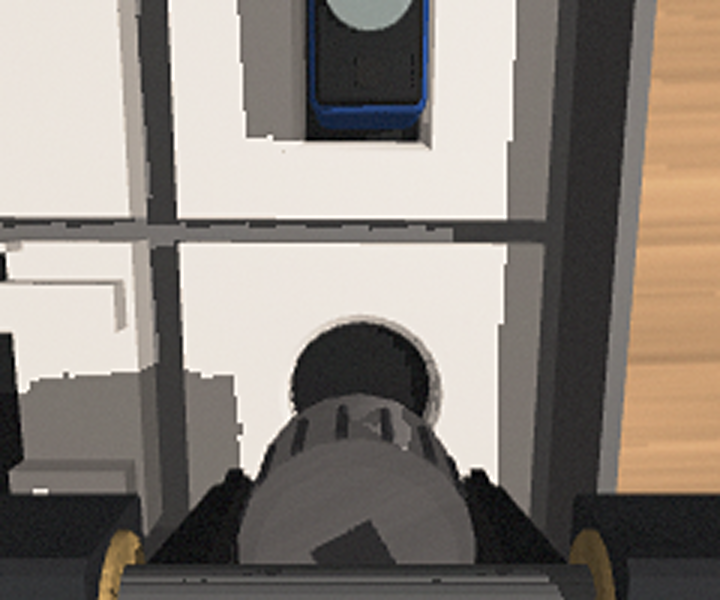

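```bash
python3 - <<'E'
from h import *
w=load("w15"); B=lambda u,v:(200+u/3,60+v/3)
print(ray(w,B(365,390),28),"top",ray(w,B(363,317),28),ray(w,B(291,390),28),ray(w,B(440,390),28))
# nest block corners: (183,243)=(4,8)  (540?) 
print("corner(4,8)",ray(w,B(183,243),28))
E
```

```text
[644.98  68.16  28.  ] top [619.08  68.23  28.  ] [644.14  41.97  28.  ] [645.84  94.7   28.  ]
corner(4,8) [591.93   7.87  28.  ]
```

Emit:
drive_tool:
  steps:
    - {"slide":[-0.0005,0.03,0.002],"dr":[0,0,0],"fingers":0.0}
    - {"slide":[-0.0005,0.06,0.0025],"dr":[0,0,0],"fingers":0.0}
    - {"slide":[-0.0005,0.085,0.0025],"dr":[0,0,0],"fingers":0.0}
    - {"slide":[-0.0005,0.094,0.0025],"dr":[0,0,0],"fingers":0.0}
    - {"slide":[-0.0005,0.094,0.0025],"dr":[0,0,0],"fingers":0.0}

```text
t: 17.43
eef_pos: [644.9, 67.8, 50.4]
tcp_rot: [-1.571, 0.004, -0.033]
ft_force: [-0.0, 0.5, -0.7]
opening: 0.477
```

Emit:
drive_tool:
  steps:
    - {"slide":[0,0,0],"dr":[0,0,0],"fingers":0.0}

```text
t: 17.52
eef_pos: [646.3, 68.2, 53.1]
tcp_rot: [-1.571, -0.0, -0.033]
ft_force: [-1.2, -0.1, -1.4]
opening: 0.476
```

```bash
python3 - <<'E'
from h import *
cmd([645.6,68.2,34],np.pi/2-.032)
shot("wrist","w16",(200,60,440,260),3)
E
```

```text
t 17.52 pos [646.28  68.22  53.05] j6 -1.53 F [-1.18 -0.08 -1.38] op 45.3
slide [-0.0007, 0.0191, -0.0] dr [0.0, -0.001, 0.0] steps>= 1.0
```

View pics/w16.png

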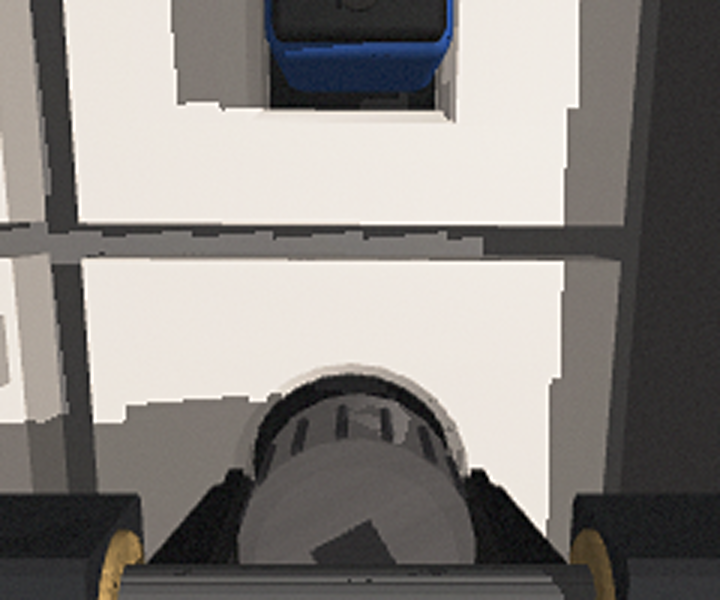

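Emit:
drive_tool:
  steps:
    - {"slide":[-0.0005,0.007,0],"dr":[0,0,0],"fingers":0.0}
    - {"slide":[-0.0005,0.013,0],"dr":[0,0,0],"fingers":0.0}
    - {"slide":[-0.0005,0.018,0],"dr":[0,0,0],"fingers":0.0}
    - {"slide":[-0.0005,0.019,0],"dr":[0,0,0],"fingers":0.0}
    - {"slide":[-0.0005,0.019,0],"dr":[0,0,0],"fingers":0.0}

```text
t: 17.98
eef_pos: [645.2, 69.1, 33.3]
tcp_rot: [-1.571, 0.0, -0.032]
ft_force: [-0.8, 0.2, -1.4]
opening: 0.479
```

Emit:
drive_tool:
  steps:
    - {"slide":[0,0.0005,0],"dr":[0,0,0],"fingers":0.0}
    - {"slide":[0,0.0005,0],"dr":[0,0,0],"fingers":0.065}
    - {"slide":[0,0.0005,0],"dr":[0,0,0],"fingers":0.065}
    - {"slide":[0,0.0005,0],"dr":[0,0,0],"fingers":0.065}
    - {"slide":[0,0.0005,0],"dr":[0,0,0],"fingers":0.065}

```text
t: 18.4
eef_pos: [645.4, 69.1, 33.2]
tcp_rot: [-1.571, -0.001, -0.032]
ft_force: [0.3, 0.4, 0.0]
opening: 0.668
```

Emit:
drive_tool:
  steps:
    - {"slide":[0.0,-0.03,0],"dr":[0,0,0],"fingers":0.065}
    - {"slide":[0.0,-0.07,0],"dr":[0,0,0],"fingers":0.065}
    - {"slide":[-0.03,-0.1,-0.03],"dr":[0,0,0],"fingers":0.065}
    - {"slide":[-0.06,-0.11,-0.06],"dr":[0,0.0,0],"fingers":0.065}
    - {"slide":[-0.08,-0.11,-0.1],"dr":[0,0.05,0],"fingers":0.065}

```text
t: 18.82
eef_pos: [568.6, -16.3, 144.7]
tcp_rot: [-1.571, -0.004, -0.079]
ft_force: [1.2, -0.3, -0.8]
opening: 0.682
```

```bash
python3 - <<'E'
from h import *
cmd([450,-238,150],np.pi/2-.215)
shot("side","s17",(200,60,460,290),3)
shot("wrist","w17")
E
```

```text
t 18.82 pos [568.64 -16.25 144.72] j6 -1.64 F [ 1.19 -0.33 -0.81] op 64.9
slide [-0.1008, -0.0056, -0.2304] dr [-0.0, 0.136, 0.004] steps>= 7.0
```

View pics/s17.png

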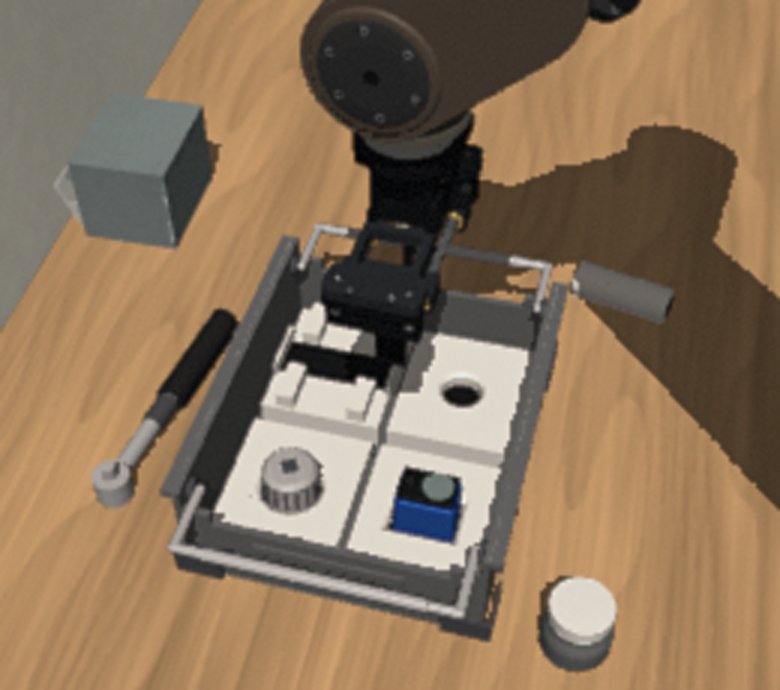

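View pics/w17.png

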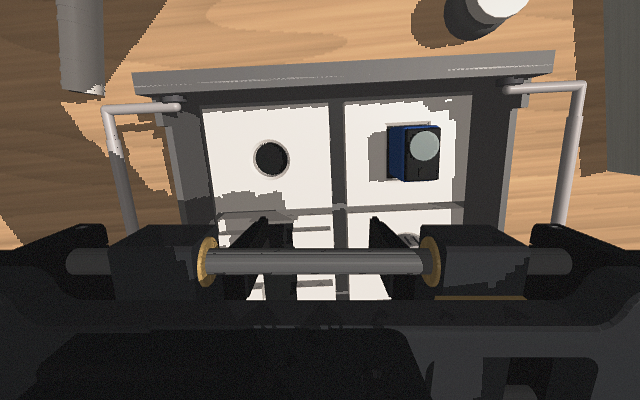

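Emit:
drive_tool:
  steps:
    - {"slide":[-0.015,-0.01,-0.036],"dr":[0,0.04,0],"fingers":0.065}
    - {"slide":[-0.03,-0.02,-0.073],"dr":[0,0.08,0],"fingers":0.065}
    - {"slide":[-0.045,-0.02,-0.11],"dr":[0,0.136,0],"fingers":0.065}
    - {"slide":[-0.06,-0.02,-0.146],"dr":[0,0.136,0],"fingers":0.065}
    - {"slide":[-0.077,-0.02,-0.182],"dr":[0,0.136,0],"fingers":0.065}

```text
t: 19.33
eef_pos: [477.5, -193.1, 162.4]
tcp_rot: [-1.571, -0.001, -0.217]
ft_force: [1.6, -0.5, 0.5]
opening: 0.686
```

Emit:
drive_tool:
  steps:
    - {"slide":[-0.015,0,-0.03],"dr":[0,0,0],"fingers":0.065}
    - {"slide":[-0.02,0,-0.038],"dr":[0,0,0],"fingers":0.065}
    - {"slide":[-0.02,0,-0.038],"dr":[0,0,0],"fingers":0.065}
    - {"slide":[-0.02,0,-0.038],"dr":[0,0,0],"fingers":0.065}

```text
t: 19.67
eef_pos: [450.4, -224.5, 162.2]
tcp_rot: [-1.571, -0.0, -0.219]
ft_force: [0.6, -0.1, -0.3]
opening: 0.684
```

```bash
python3 - <<'E'
from h import *
cmd([450,-238,150],np.pi/2-.215)
shot("wrist","w18",(200,20,440,260),3)
E
```

```text
t 19.67 pos [ 450.44 -224.52  162.17] j6 -1.95 F [ 0.57 -0.07 -0.32] op 65.0
slide [0.0025, 0.0122, -0.0133] dr [-0.0, -0.004, 0.0] steps>= 1.0
```

View pics/w18.png

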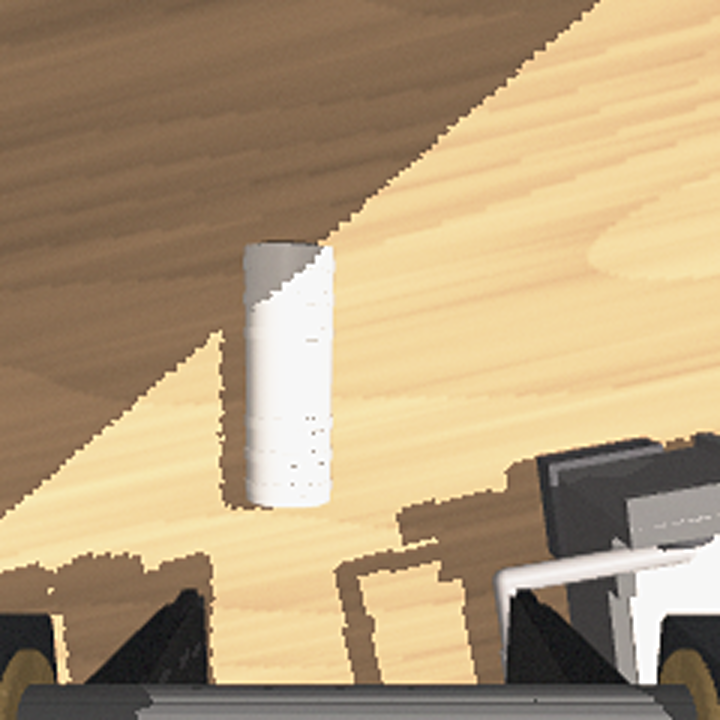

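```bash
python3 - <<'E'
from h import *
w=load("w18"); B=lambda u,v:(200+u/3,20+v/3)
a=ray(w,B(289,242),18);b=ray(w,B(288.5,506),18); g=(a+b)/2; print(a,b,g,np.arctan2(*(b-a)[[1,0]]),np.linalg.norm(b-a))
cmd([g[0],g[1],70],np.arctan2(*(b-a)[[1,0]])+np.pi/2)
E
```

```text
[ 353.56 -227.7    18.  ] [ 447.37 -250.58   18.  ] [ 400.47 -239.14   18.  ] -0.239273223738745 96.56656192533282
t 19.72 pos [ 450.78 -224.03  162.14] j6 -1.95 F [-0.88 -0.19  0.41] op 65.0
slide [-0.0459, 0.0921, -0.0256] dr [-0.0, 0.022, 0.0] steps>= 3.0
```

```bash
python3 - <<'E'
from h import *
cmd([392.3,-237,40],np.pi/2-.225)
E
```

```text
t 19.72 pos [ 450.78 -224.03  162.14] j6 -1.95 F [-0.88 -0.19  0.41] op 65.0
slide [-0.0544, 0.1221, -0.0253] dr [-0.0, 0.007, 0.0] steps>= 4.0
```

Emit:
drive_tool:
  steps:
    - {"slide":[-0.03,0.005,-0.0253],"dr":[0,0.007,0],"fingers":0.06}
    - {"slide":[-0.054,0.03,-0.0253],"dr":[0,0.007,0],"fingers":0.06}
    - {"slide":[-0.0544,0.065,-0.0253],"dr":[0,0.007,0],"fingers":0.06}
    - {"slide":[-0.0544,0.1,-0.0253],"dr":[0,0.007,0],"fingers":0.06}
    - {"slide":[-0.0544,0.105,-0.0253],"dr":[0,0.007,0],"fingers":0.06}

```text
t: 20.13
eef_pos: [390.8, -235.5, 53.4]
tcp_rot: [-1.568, 0.005, -0.223]
ft_force: [-0.9, 0.6, -0.9]
opening: 0.634
```

Emit:
drive_tool:
  steps:
    - {"slide":[0,0,0],"dr":[0,0,0],"fingers":0.06}
    - {"slide":[0,0,0],"dr":[0,0,0],"fingers":0.06}

```text
t: 20.3
eef_pos: [392.5, -237.2, 57.8]
tcp_rot: [-1.571, -0.0, -0.223]
ft_force: [0.6, 0.2, 0.6]
opening: 0.634
```

```bash
python3 - <<'E'
from h import *
cmd([392.3,-237,7],np.pi/2-.225)
shot("wrist","w19",(200,60,440,260),3)
E
```

```text
t 20.3 pos [ 392.49 -237.18   57.84] j6 -2.04 F [0.61 0.15 0.62] op 60.3
slide [-0.0002, 0.0508, 0.0001] dr [0.0, 0.002, 0.0] steps>= 2.0
```

View pics/w19.png

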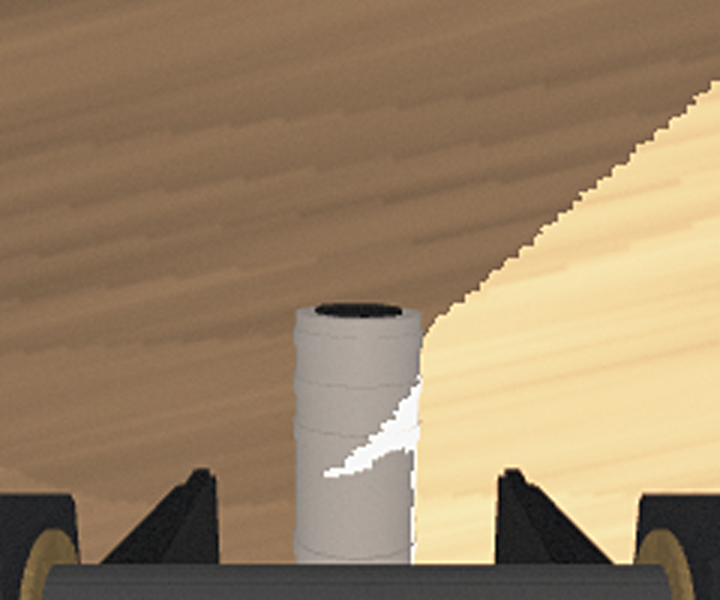

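Emit:
drive_tool:
  steps:
    - {"slide":[0,0.02,0],"dr":[0,0,0],"fingers":0.06}
    - {"slide":[0,0.037,0],"dr":[0,0,0],"fingers":0.06}
    - {"slide":[0,0.046,0],"dr":[0,0,0],"fingers":0.06}
    - {"slide":[0,0.05,0],"dr":[0,0,0],"fingers":0.06}
    - {"slide":[0,0.05,0],"dr":[0,0,0],"fingers":0.0}

```text
t: 20.77
eef_pos: [391.8, -237.6, 7.4]
tcp_rot: [-1.571, -0.0, -0.224]
ft_force: [-1.0, 0.5, -0.0]
opening: 0.599
```

Emit:
drive_tool:
  steps:
    - {"slide":[0,0,0],"dr":[0,0,0],"fingers":0.0}
    - {"slide":[0,0,0],"dr":[0,0,0],"fingers":0.0}
    - {"slide":[0,0,0],"dr":[0,0,0],"fingers":0.0}
    - {"slide":[0,0,0],"dr":[0,0,0],"fingers":0.0}
    - {"slide":[0,0,0],"dr":[0,0,0],"fingers":0.0}

```text
t: 21.18
eef_pos: [391.7, -237.7, 7.6]
tcp_rot: [-1.571, -0.001, -0.225]
ft_force: [-0.6, -0.0, 7.7]
opening: 0.331
```

Emit:
drive_tool:
  steps:
    - {"slide":[0,0,0],"dr":[0,0,0],"fingers":0.0}
    - {"slide":[0,0,0],"dr":[0,0,0],"fingers":0.0}

```text
t: 21.35
eef_pos: [391.7, -237.7, 7.6]
tcp_rot: [-1.571, -0.001, -0.225]
ft_force: [-0.3, 1.3, 7.2]
opening: 0.332
```

```bash
python3 - <<'E'
from h import *
cmd([392.3,-237,120],np.pi/2-.225)
shot("wrist","w20",(200,60,440,260),3)
E
```

```text
t 21.35 pos [ 391.7  -237.65    7.59] j6 -2.04 F [-0.34  1.35  7.21] op 31.5
slide [0.0005, -0.1124, 0.0007] dr [0.0, 0.0, 0.001] steps>= 3.0
```

View pics/w20.png

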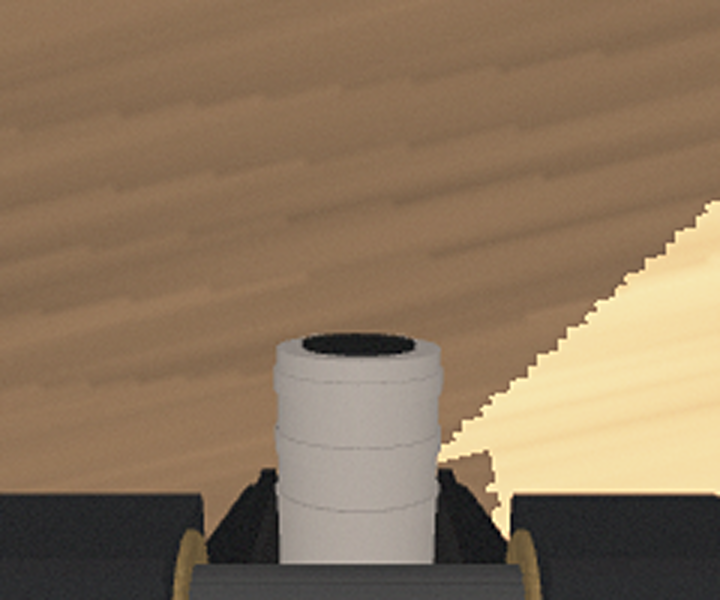

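```bash
python3 - <<'E'
from h import *
w=load("w20"); B=lambda u,v:(200+u/3,60+v/3); s=env.state()
for v,z in((357,32),(345,16),(334,1)):
    e=ray(w,B(357,v),z); d=TR(s).inv().apply(e-s["eef_pos"]); print(e,"tool",d)
E
```

```text
[ 354.38 -229.12   32.  ] tool [-38.27 -24.45  -0.02]
[ 354.81 -229.2    16.  ] tool [-37.85  -8.45   0.01]
[ 354.86 -229.19    1.  ] tool [-37.81   6.55   0.03]
```

Emit:
drive_tool:
  steps:
    - {"slide":[0,-0.02,0],"dr":[0,0,0],"fingers":0.0}
    - {"slide":[0,-0.05,0],"dr":[0,0,0],"fingers":0.0}
    - {"slide":[0,-0.085,0],"dr":[0,0,0],"fingers":0.0}
    - {"slide":[0,-0.12,0],"dr":[0,0,0],"fingers":0.0}
    - {"slide":[0.01,-0.132,0.01],"dr":[0,0,0],"fingers":0.0}

```text
t: 21.82
eef_pos: [403.4, -231.0, 143.1]
tcp_rot: [-1.573, -0.004, -0.226]
ft_force: [0.6, -0.5, -1.4]
opening: 0.334
```

```bash
python3 - <<'E'
from h import *
cmd([633.5,-71.6,140],np.pi/2-.032)
E
```

```text
t 21.82 pos [ 403.36 -230.99  143.14] j6 -2.01 F [ 0.61 -0.52 -1.41] op 31.8
slide [0.1886, 0.0035, 0.2069] dr [0.002, -0.194, 0.004] steps>= 7.0
```

Emit:
drive_tool:
  steps:
    - {"slide":[0.024,0,0.026],"dr":[0,-0.04,0],"fingers":0.0}
    - {"slide":[0.05,0,0.055],"dr":[0,-0.08,0],"fingers":0.0}
    - {"slide":[0.077,0,0.084],"dr":[0,-0.12,0],"fingers":0.0}
    - {"slide":[0.104,0,0.113],"dr":[0,-0.16,0],"fingers":0.0}
    - {"slide":[0.13,0,0.142],"dr":[0,-0.194,0],"fingers":0.0}

```text
t: 22.23
eef_pos: [563.2, -119.1, 139.3]
tcp_rot: [-1.571, -0.0, -0.029]
ft_force: [-0.7, -1.1, -0.3]
opening: 0.33
```

```bash
python3 - <<'E'
from h import *
cmd([633.5,-71.6,140],np.pi/2-.032)
E
```

```text
t 22.23 pos [ 563.18 -119.12  139.28] j6 -1.87 F [-0.69 -1.08 -0.27] op 31.4
slide [0.0689, -0.0007, 0.0495] dr [0.0, 0.003, 0.0] steps>= 3.0
```

Emit:
drive_tool:
  steps:
    - {"slide":[0.025,0,0.018],"dr":[0,0.003,0],"fingers":0.0}
    - {"slide":[0.05,0,0.036],"dr":[0,0.003,0],"fingers":0.0}
    - {"slide":[0.067,0,0.048],"dr":[0,0.003,0],"fingers":0.0}
    - {"slide":[0.067,0,0.048],"dr":[0,0.003,0],"fingers":0.0}
    - {"slide":[0.067,0,0.048],"dr":[0,0.003,0],"fingers":0.0}

```text
t: 22.65
eef_pos: [630.2, -73.9, 138.5]
tcp_rot: [-1.571, 0.001, -0.032]
ft_force: [-0.4, 0.7, -1.1]
opening: 0.331
```

```bash
python3 - <<'E'
from h import *
cmd([633.5,-71.6,80],np.pi/2-.032)
shot("wrist","w21",(200,60,440,260),3)
E
```

```text
t 22.65 pos [630.17 -73.94 138.5 ] j6 -1.76 F [-0.44  0.67 -1.11] op 31.5
slide [0.0033, 0.0585, 0.0024] dr [-0.0, -0.0, -0.001] steps>= 2.0
```

View pics/w21.png

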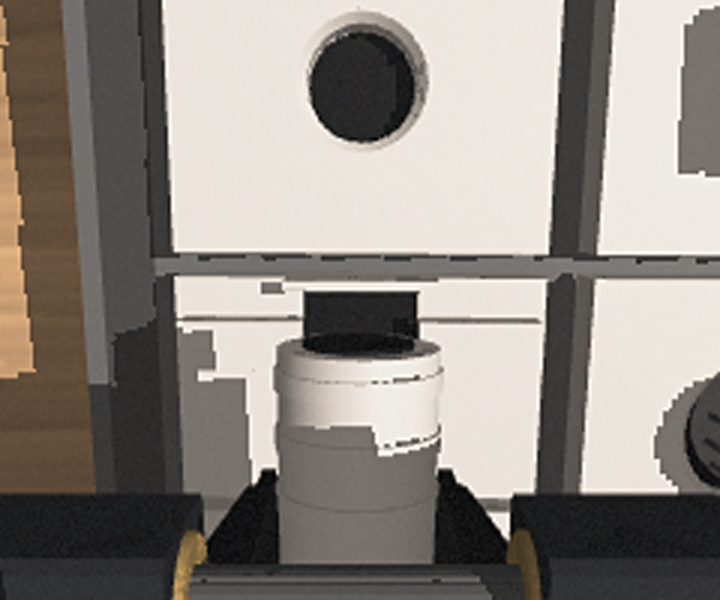

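```bash
python3 - <<'E'
from h import *
w=load("w21"); B=lambda u,v:(200+u/3,60+v/3)
print("trough floor mid",ray(w,B(303,292),28),ray(w,B(418,292),28),"endstop/cheek top",ray(w,B(240,319),42))
print("pump hole",ray(w,B(367,81),28))
E
```

```text
trough floor mid [592.76 -90.9   28.  ] [593.99 -52.4   28.  ] endstop/cheek top [ 599.4  -110.58   42.  ]
pump hole [527.05 -67.56  28.  ]
```

Emit:
drive_tool:
  steps:
    - {"slide":[0.0035,0.025,0.0018],"dr":[0,0,0],"fingers":0.0}
    - {"slide":[0.0035,0.055,0.0018],"dr":[0,0,0],"fingers":0.0}
    - {"slide":[0.0035,0.076,0.0018],"dr":[0,0,0],"fingers":0.0}
    - {"slide":[0.0035,0.08,0.0018],"dr":[0,0,0],"fingers":0.0}
    - {"slide":[0.0035,0.08,0.0018],"dr":[0,0,0],"fingers":0.0}

```text
t: 23.12
eef_pos: [632.6, -73.6, 58.3]
tcp_rot: [-1.57, 0.003, -0.035]
ft_force: [0.3, 0.2, -1.6]
opening: 0.331
```

```bash
python3 - <<'E'
from h import *
cmd([633.7,-72.1,37],np.pi/2-.032)
shot("wrist","w22",(200,60,440,260),3)
E
```

```text
t 23.12 pos [632.59 -73.62  58.26] j6 -1.76 F [ 0.3   0.24 -1.64] op 31.5
slide [0.0011, 0.0213, 0.0016] dr [-0.0, -0.003, -0.003] steps>= 1.0
```

View pics/w22.png

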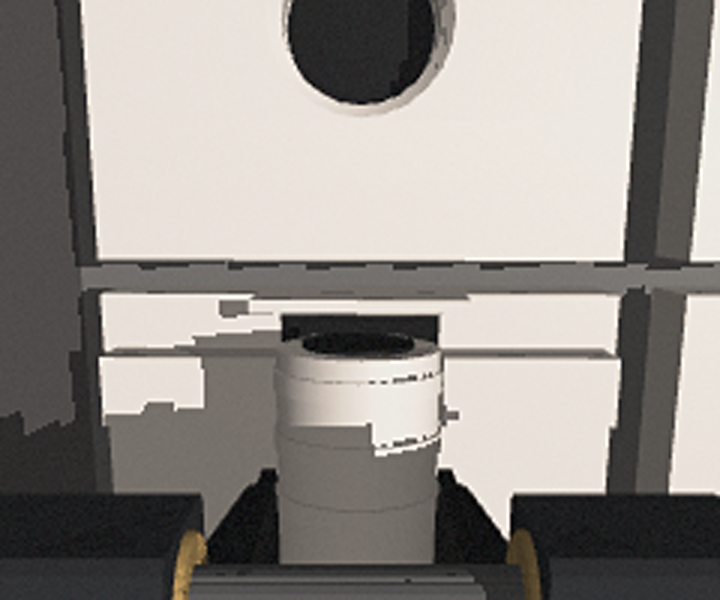

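Emit:
drive_tool:
  steps:
    - {"slide":[0.0008,0.002,0.0012],"dr":[0,0,0],"fingers":0.0}
    - {"slide":[0.0008,0.01,0.0012],"dr":[0,0,0],"fingers":0.0}
    - {"slide":[0.0008,0.017,0.0012],"dr":[0,0,0],"fingers":0.0}
    - {"slide":[0.0008,0.021,0.0012],"dr":[0,0,0],"fingers":0.0}
    - {"slide":[0.0008,0.021,0.0012],"dr":[0,0,0],"fingers":0.0}

```text
t: 23.58
eef_pos: [634.2, -71.6, 37.1]
tcp_rot: [-1.571, 0.001, -0.034]
ft_force: [-0.4, 0.2, -0.5]
opening: 0.333
```

```bash
python3 - <<'E'
from h import *
cmd([633.7,-72.1,36],np.pi/2-.032)
shot("wrist","w23",(200,60,440,260),3)
E
```

```text
t 23.58 pos [634.23 -71.62  37.12] j6 -1.75 F [-0.37  0.23 -0.52] op 31.7
slide [-0.0005, 0.0011, -0.0005] dr [-0.0, -0.002, -0.001] steps>= 1.0
```

View pics/w23.png

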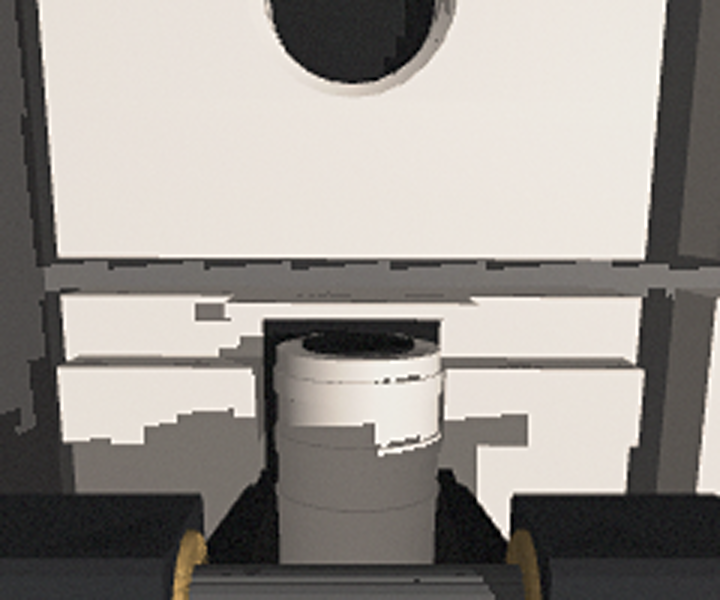

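Emit:
drive_tool:
  steps:
    - {"slide":[0,0,-0.0013],"dr":[0,0,0],"fingers":0.0}
    - {"slide":[0,0.0012,-0.0013],"dr":[0,0,0],"fingers":0.0}
    - {"slide":[0,0.0012,-0.0013],"dr":[0,0,0],"fingers":0.0}
    - {"slide":[0,0.0012,-0.0013],"dr":[0,0,0],"fingers":0.045}
    - {"slide":[0,0.0012,-0.0013],"dr":[0,0,0],"fingers":0.045}

```text
t: 24.05
eef_pos: [634.8, -73.1, 37.1]
tcp_rot: [-1.571, -0.0, -0.034]
ft_force: [0.8, -0.9, 0.4]
opening: 0.417
```

Emit:
drive_tool:
  steps:
    - {"slide":[0,0,0],"dr":[0,0,0],"fingers":0.045}
    - {"slide":[0,-0.02,0],"dr":[0,0,0],"fingers":0.045}
    - {"slide":[0,-0.06,0],"dr":[0,0,0],"fingers":0.045}
    - {"slide":[0,-0.1,0],"dr":[0,0,0],"fingers":0.045}
    - {"slide":[-0.02,-0.12,0.03],"dr":[0,0,0],"fingers":0.045}

```text
t: 24.47
eef_pos: [619.1, -45.8, 161.2]
tcp_rot: [-1.573, -0.007, -0.037]
ft_force: [-0.4, 1.6, 1.0]
opening: 0.478
```

```bash
python3 - <<'E'
from h import *
cmd([591,184.7,150],np.pi/2-.032)
shot("side","s24",(200,60,460,290),3)
shot("wrist","w24")
shot("scene","c24",(220,130,440,290),3)
E
```

```text
t 24.47 pos [619.05 -45.79 161.16] j6 -1.71 F [-0.36  1.58  0.97] op 45.4
slide [-0.0366, 0.0105, 0.2293] dr [0.002, -0.005, 0.007] steps>= 6.0
```

View pics/s24.png

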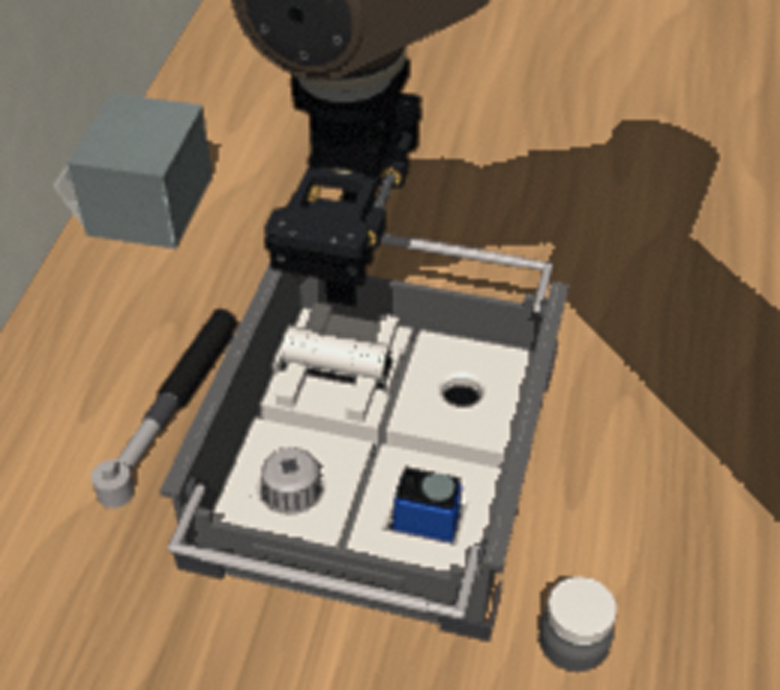

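View pics/w24.png

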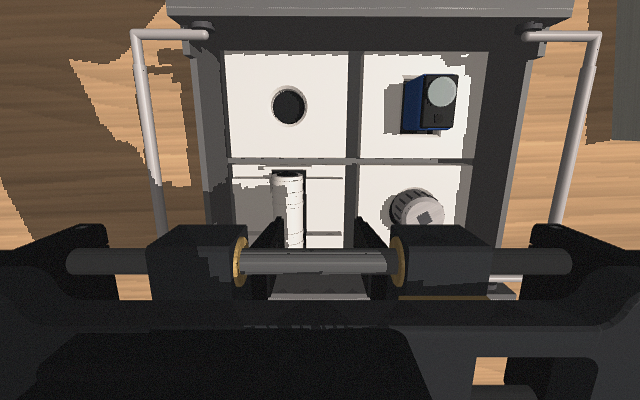

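View pics/c24.png

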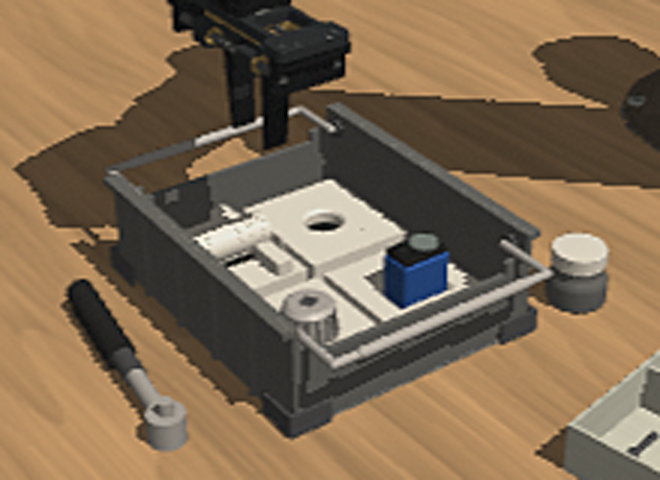

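View pics/raw_s24.png

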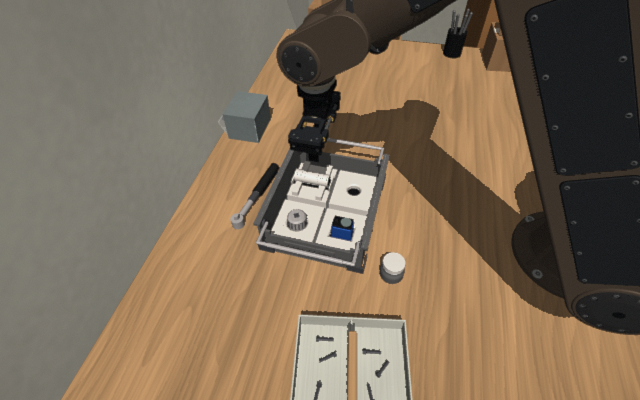

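View pics/raw_c24.png

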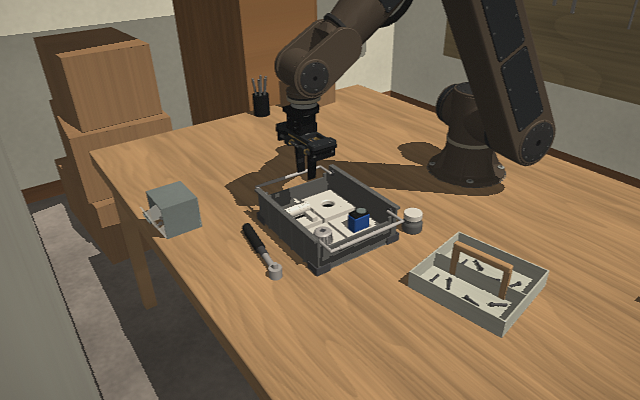

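```bash
python3 - <<'E'
import cv2
a=cv2.imread("pics/raw_c24.png")[170:250,130:220]; b=cv2.imread("pics/raw_s24.png")[85:150,205:285]
cv2.imwrite("pics/z24.png",cv2.hconcat([cv2.resize(a,(400,356),interpolation=2),cv2.resize(b,(400,356),interpolation=2)]))
from h import *
for n,uv in (("c24",(172,235)),("s24",(225,137)),("s24",(258,140)),("s24",(266,125))): print(ray(load(n),uv,0))
E
```

```text
[ 931.67 -228.48    0.  ]
[ 962.27 -224.05   -0.  ]
[ 855.67 -232.8     0.  ]
[ 854.54 -307.7     0.  ]
```

View pics/z24.png

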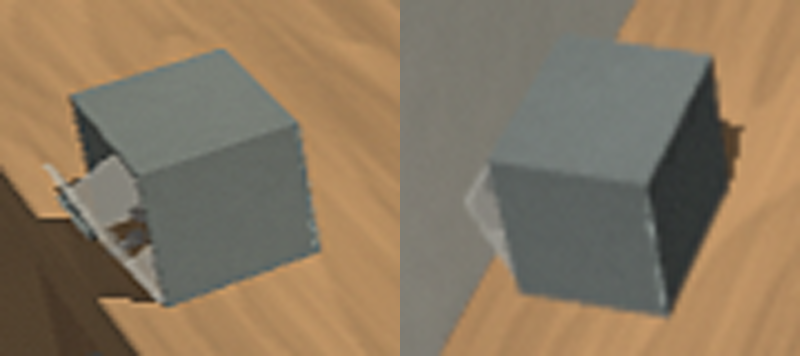

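Emit:
drive_tool:
  steps:
    - {"slide":[-0.006,0,0.038],"dr":[0,0,0],"fingers":0.04}
    - {"slide":[-0.012,0,0.076],"dr":[0,0,0],"fingers":0.04}
    - {"slide":[-0.018,0,0.114],"dr":[0,0,0],"fingers":0.04}
    - {"slide":[-0.024,0,0.152],"dr":[0,0,0],"fingers":0.04}
    - {"slide":[-0.03,0,0.19],"dr":[0,0,0],"fingers":0.04}

```text
t: 25.03
eef_pos: [591.7, 149.7, 155.7]
tcp_rot: [-1.571, 0.001, -0.034]
ft_force: [-0.3, 1.3, -0.1]
opening: 0.423
```

```bash
python3 - <<'E'
from h import *
cmd([591,184.5,66],np.pi/2-.032)
E
```

```text
t 25.03 pos [591.74 149.69 155.71] j6 -1.4 F [-0.33  1.27 -0.08] op 40.3
slide [-0.0018, 0.0897, 0.0348] dr [0.0, -0.002, -0.001] steps>= 3.0
```

Emit:
drive_tool:
  steps:
    - {"slide":[0,0,0.02],"dr":[0,0,0],"fingers":0.04}
    - {"slide":[0,0,0.035],"dr":[0,0,0],"fingers":0.04}
    - {"slide":[0,0.01,0.035],"dr":[0,0,0],"fingers":0.04}
    - {"slide":[0,0.03,0.035],"dr":[0,0,0],"fingers":0.04}
    - {"slide":[0,0.03,0.035],"dr":[0,0,0],"fingers":0.04}

```text
t: 25.45
eef_pos: [592.0, 182.1, 122.9]
tcp_rot: [-1.572, 0.005, -0.034]
ft_force: [-0.4, -0.2, -0.1]
opening: 0.422
```

```bash
python3 - <<'E'
from h import *
cmd([591,184.5,66],np.pi/2-.032)
shot("wrist","w25",(180,20,460,260),2.7)
E
```

```text
t 25.45 pos [592.03 182.13 122.95] j6 -1.34 F [-0.4  -0.16 -0.12] op 40.1
slide [-0.0008, 0.057, 0.0024] dr [0.001, -0.002, -0.005] steps>= 2.0
```

View pics/w25.png

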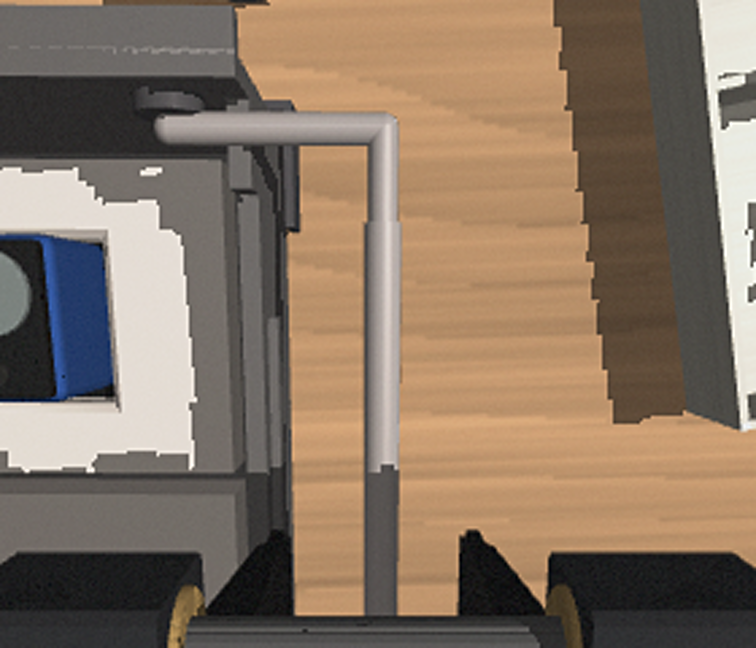

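Emit:
drive_tool:
  steps:
    - {"slide":[0,0.03,0.002],"dr":[0,0,0],"fingers":0.04}
    - {"slide":[0,0.055,0.002],"dr":[0,0,0],"fingers":0.04}
    - {"slide":[0,0.055,0.002],"dr":[0,0,0],"fingers":0.0}
    - {"slide":[0,0.055,0.002],"dr":[0,0,0],"fingers":0.0}
    - {"slide":[0,0.055,0.002],"dr":[0,0,0],"fingers":0.0}

```text
t: 25.92
eef_pos: [594.2, 185.0, 73.3]
tcp_rot: [-1.571, -0.001, -0.035]
ft_force: [0.2, -0.5, 0.7]
opening: 0.264
```

Emit:
drive_tool:
  steps:
    - {"slide":[0,0,0],"dr":[0,0,0],"fingers":0.0}
    - {"slide":[0,0,0],"dr":[0,0,0],"fingers":0.0}
    - {"slide":[0,0,0],"dr":[0,0,0],"fingers":0.0}
    - {"slide":[0,0,0],"dr":[0,0,0],"fingers":0.0}
    - {"slide":[0,0,0],"dr":[0,0,0],"fingers":0.0}

```text
t: 26.33
eef_pos: [594.0, 183.9, 73.4]
tcp_rot: [-1.573, -0.002, -0.033]
ft_force: [0.7, -12.4, 5.2]
opening: 0.094
```

Emit:
drive_tool:
  steps:
    - {"slide":[0,-0.0114,-0.0022],"dr":[0,0,0],"fingers":0.0}
    - {"slide":[0,-0.0224,-0.0058],"dr":[0,0,0],"fingers":0.0}
    - {"slide":[0,-0.0323,-0.0115],"dr":[0,0,0],"fingers":0.0}
    - {"slide":[0,-0.0409,-0.0192],"dr":[0,0,0],"fingers":0.0}
    - {"slide":[0,-0.0476,-0.0285],"dr":[0,0,0],"fingers":0.0}

```text
t: 26.75
eef_pos: [593.1, 159.1, 122.9]
tcp_rot: [-1.567, -0.004, -0.034]
ft_force: [-0.6, 13.3, 10.8]
opening: 0.096
```

Emit:
drive_tool:
  steps:
    - {"slide":[0,-0.0047,-0.0105],"dr":[0,0,0],"fingers":0.0}
    - {"slide":[0,-0.0071,-0.0217],"dr":[0,0,0],"fingers":0.0}
    - {"slide":[0,-0.0071,-0.0332],"dr":[0,0,0],"fingers":0.0}
    - {"slide":[0,-0.0047,-0.0445],"dr":[0,0,0],"fingers":0.0}
    - {"slide":[0,0,-0.055],"dr":[0,0,0],"fingers":0.0}

```text
t: 27.17
eef_pos: [590.6, 101.7, 122.0]
tcp_rot: [-1.57, -0.002, -0.034]
ft_force: [-0.2, 2.3, 2.6]
opening: 0.096
```

```bash
python3 - <<'E'
from h import *
cmd([591,102,120])
shot("scene","c26",(220,130,440,290),3)
E
```

```text
t 27.17 pos [590.57 101.72 121.95] j6 -1.48 F [-0.18  2.3   2.59] op 9.1
slide [0.0004, 0.002, 0.0003] dr [-0.001, -0.0, 0.002] steps>= 1.0
```

View pics/c26.png

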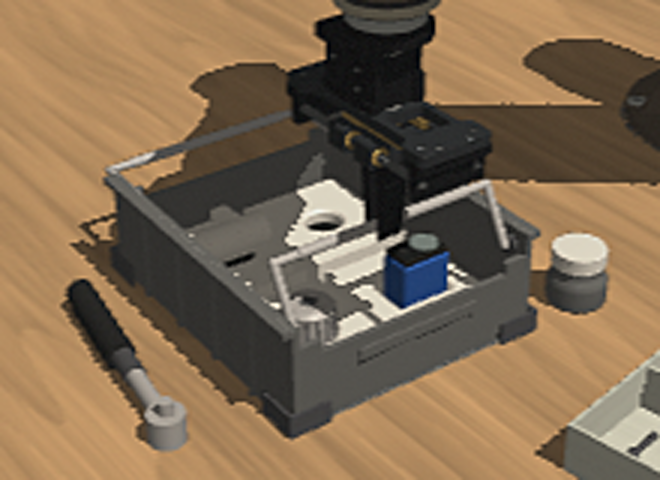

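Emit:
drive_tool:
  steps:
    - {"slide":[0,0.0068,-0.0093],"dr":[0,0,0],"fingers":0.0}
    - {"slide":[0,0.0154,-0.017],"dr":[0,0,0],"fingers":0.0}
    - {"slide":[0,0.0253,-0.0228],"dr":[0,0,0],"fingers":0.0}
    - {"slide":[0,0.0362,-0.0264],"dr":[0,0,0],"fingers":0.0}
    - {"slide":[0,0.0462,-0.0275],"dr":[0,0,0],"fingers":0.0}

```text
t: 27.63
eef_pos: [589.3, 73.8, 72.6]
tcp_rot: [-1.571, 0.001, -0.034]
ft_force: [-2.5, -0.1, 2.6]
opening: 0.098
```

Emit:
drive_tool:
  steps:
    - {"slide":[0,0,0],"dr":[0,0,0],"fingers":0.03}
    - {"slide":[0,0,0],"dr":[0,0,0],"fingers":0.03}
    - {"slide":[0,0,0],"dr":[0,0,0],"fingers":0.03}
    - {"slide":[0,-0.02,0],"dr":[0,0,0],"fingers":0.03}
    - {"slide":[0,-0.06,0],"dr":[0,0,0],"fingers":0.04}

```text
t: 28.05
eef_pos: [588.0, 74.8, 130.7]
tcp_rot: [-1.571, 0.006, -0.033]
ft_force: [0.8, 0.1, 0.4]
opening: 0.339
```

```bash
python3 - <<'E'
from h import *
cmd([581,-183,150],np.pi/2-.032)
shot("scene","c27",(220,130,440,290),3)
E
```

```text
t 28.05 pos [588.03  74.85 130.67] j6 -1.52 F [0.77 0.11 0.38] op 32.2
slide [0.0015, -0.0193, -0.2579] dr [0.0, -0.001, -0.006] steps>= 7.0
```

View pics/c27.png

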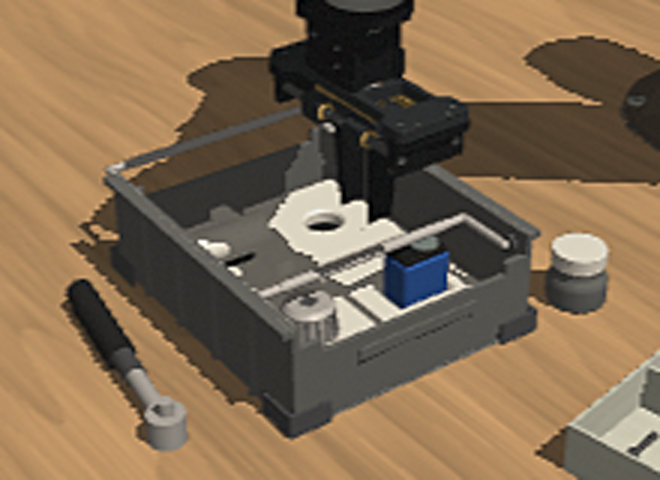

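Left bail in. Now the right one.

Emit:
drive_tool:
  steps:
    - {"slide":[0,-0.02,-0.036],"dr":[0,0,0],"fingers":0.04}
    - {"slide":[0,-0.02,-0.076],"dr":[0,0,0],"fingers":0.04}
    - {"slide":[0,-0.02,-0.116],"dr":[0,0,0],"fingers":0.04}
    - {"slide":[0,-0.02,-0.156],"dr":[0,0,0],"fingers":0.04}
    - {"slide":[0,-0.02,-0.196],"dr":[0,0,0],"fingers":0.04}

```text
t: 28.52
eef_pos: [583.2, -122.8, 154.2]
tcp_rot: [-1.571, -0.002, -0.033]
ft_force: [1.6, -0.1, 0.1]
opening: 0.419
```

Emit:
drive_tool:
  steps:
    - {"slide":[0,0,-0.04],"dr":[0,0,0],"fingers":0.04}
    - {"slide":[0,0,-0.06],"dr":[0,0,0],"fingers":0.04}
    - {"slide":[0,0.01,-0.06],"dr":[0,0,0],"fingers":0.04}
    - {"slide":[0,0.03,-0.06],"dr":[0,0,0],"fingers":0.04}
    - {"slide":[0,0.03,-0.06],"dr":[0,0,0],"fingers":0.04}

```text
t: 28.93
eef_pos: [579.9, -180.4, 120.6]
tcp_rot: [-1.569, 0.003, -0.034]
ft_force: [-0.2, -0.5, -0.7]
opening: 0.419
```

```bash
python3 - <<'E'
from h import *
cmd([580,-184,68],np.pi/2-.032)
shot("wrist","w28",(180,20,460,260),2.7)
E
```

```text
t 28.93 pos [ 579.91 -180.42  120.63] j6 -1.95 F [-0.23 -0.54 -0.73] op 39.8
slide [0.0004, 0.0526, -0.0036] dr [-0.001, -0.002, -0.003] steps>= 2.0
```

View pics/w28.png

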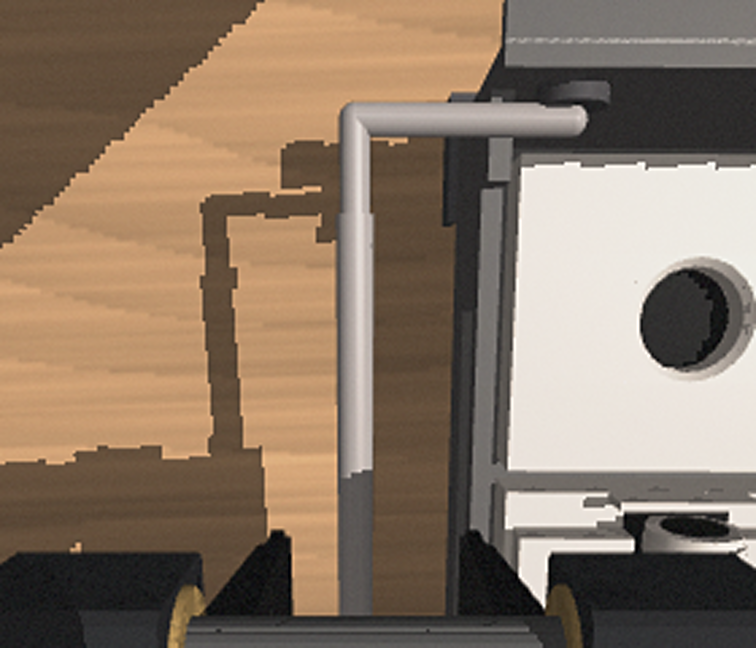

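Emit:
drive_tool:
  steps:
    - {"slide":[0,0.02,-0.0045],"dr":[0,0,0],"fingers":0.04}
    - {"slide":[0,0.045,-0.0045],"dr":[0,0,0],"fingers":0.04}
    - {"slide":[0,0.056,-0.0045],"dr":[0,0,0],"fingers":0.03}
    - {"slide":[0,0.056,-0.0045],"dr":[0,0,0],"fingers":0.0}
    - {"slide":[0,0.056,-0.0045],"dr":[0,0,0],"fingers":0.0}

```text
t: 29.4
eef_pos: [581.2, -185.3, 67.8]
tcp_rot: [-1.571, 0.0, -0.033]
ft_force: [-0.4, 0.6, 1.5]
opening: 0.267
```

Emit:
drive_tool:
  steps:
    - {"slide":[0,0,0],"dr":[0,0,0],"fingers":0.0}
    - {"slide":[0,0,0],"dr":[0,0,0],"fingers":0.0}
    - {"slide":[0,0,0],"dr":[0,0,0],"fingers":0.0}
    - {"slide":[0,0,0],"dr":[0,0,0],"fingers":0.0}
    - {"slide":[0,0,0],"dr":[0,0,0],"fingers":0.0}

```text
t: 29.82
eef_pos: [581.5, -186.1, 68.5]
tcp_rot: [-1.572, -0.002, -0.034]
ft_force: [-1.5, 0.2, 7.3]
opening: 0.095
```

Arc back towards +y.

Emit:
drive_tool:
  steps:
    - {"slide":[0,-0.0114,0.0012],"dr":[0,0,0],"fingers":0.0}
    - {"slide":[0,-0.0224,0.0048],"dr":[0,0,0],"fingers":0.0}
    - {"slide":[0,-0.0323,0.0105],"dr":[0,0,0],"fingers":0.0}
    - {"slide":[0,-0.0409,0.0182],"dr":[0,0,0],"fingers":0.0}
    - {"slide":[0,-0.0476,0.0275],"dr":[0,0,0],"fingers":0.0}

```text
t: 30.23
eef_pos: [583.0, -161.5, 117.9]
tcp_rot: [-1.576, -0.005, -0.034]
ft_force: [-0.1, -13.7, 12.8]
opening: 0.095
```

Emit:
drive_tool:
  steps:
    - {"slide":[0,-0.0047,0.0105],"dr":[0,0,0],"fingers":0.0}
    - {"slide":[0,-0.0071,0.0217],"dr":[0,0,0],"fingers":0.0}
    - {"slide":[0,-0.0071,0.0332],"dr":[0,0,0],"fingers":0.0}
    - {"slide":[0,-0.0047,0.0445],"dr":[0,0,0],"fingers":0.0}
    - {"slide":[0,0,0.055],"dr":[0,0,0],"fingers":0.0}

```text
t: 30.65
eef_pos: [585.1, -103.5, 116.6]
tcp_rot: [-1.572, -0.005, -0.034]
ft_force: [5.7, -4.7, -0.0]
opening: 0.094
```

Emit:
drive_tool:
  steps:
    - {"slide":[0,0.0068,0.0093],"dr":[0,0,0],"fingers":0.0}
    - {"slide":[0,0.0154,0.017],"dr":[0,0,0],"fingers":0.0}
    - {"slide":[0,0.0253,0.0228],"dr":[0,0,0],"fingers":0.0}
    - {"slide":[0,0.0362,0.0264],"dr":[0,0,0],"fingers":0.0}
    - {"slide":[0,0.0462,0.0275],"dr":[0,0,0],"fingers":0.0}

```text
t: 31.07
eef_pos: [585.6, -76.1, 68.6]
tcp_rot: [-1.572, -0.003, -0.033]
ft_force: [-3.7, -10.1, 48.5]
opening: 0.098
```

Emit:
drive_tool:
  steps:
    - {"slide":[0,0,0],"dr":[0,0,0],"fingers":0.03}
    - {"slide":[0,0,0],"dr":[0,0,0],"fingers":0.03}
    - {"slide":[0,0,0],"dr":[0,0,0],"fingers":0.03}
    - {"slide":[0,-0.02,0],"dr":[0,0,0],"fingers":0.03}
    - {"slide":[0,-0.06,0],"dr":[0,0,0],"fingers":0.04}

```text
t: 31.48
eef_pos: [582.2, -75.2, 125.6]
tcp_rot: [-1.569, 0.008, -0.034]
ft_force: [0.4, -0.3, 0.7]
opening: 0.342
```

```bash
python3 - <<'E'
from h import *
cmd([581,-183,150],np.pi/2-.032)
shot("scene","c29",(220,130,440,290),3)
shot("side","s29",(200,60,460,290),3)
E
```

```text
t 31.48 pos [582.23 -75.21 125.6 ] j6 -1.78 F [ 0.35 -0.33  0.7 ] op 32.6
slide [0.0022, -0.0246, -0.1077] dr [-0.002, -0.002, -0.008] steps>= 3.0
```

View pics/c29.png

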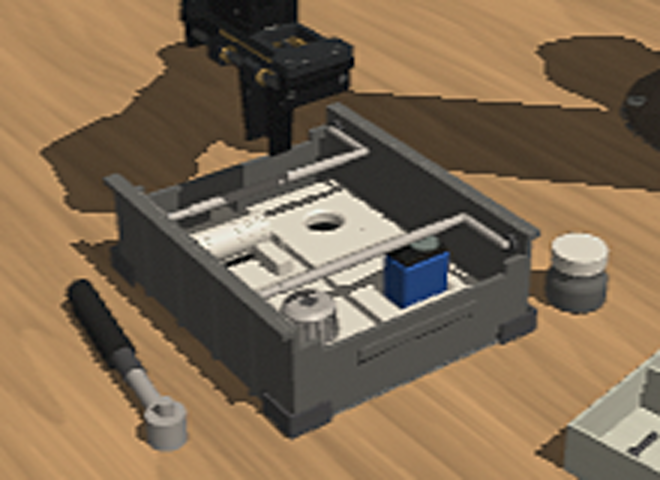

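View pics/s29.png

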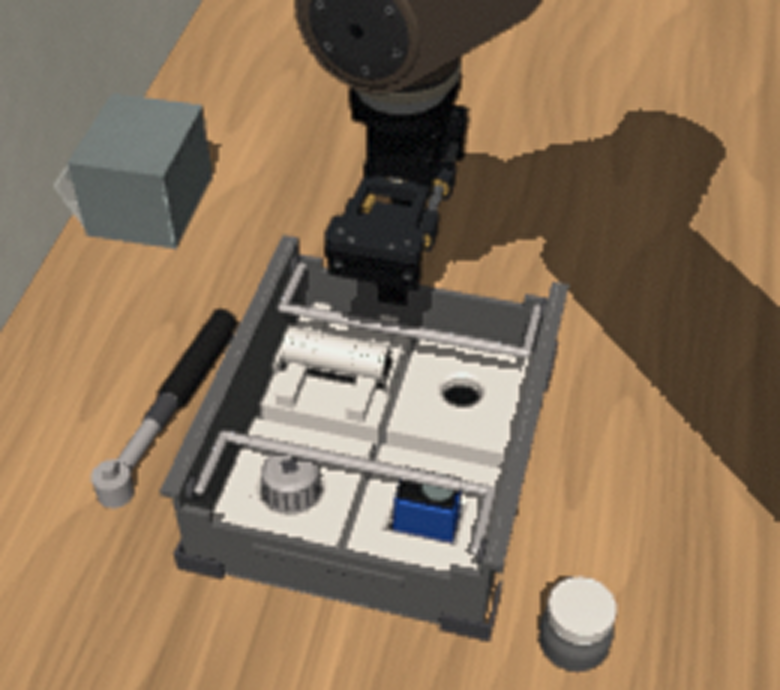

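```bash
python3 - <<'E'
from h import *
cmd([448,380,230],0.17)
E
```

```text
t 31.58 pos [586.3  -76.08 133.4 ] j6 -1.78 F [ 0.08 -0.78 -0.53] op 37.5
slide [-0.1529, -0.0981, 0.4511] dr [-0.003, 1.367, 0.006] steps>= 12.0
```

Emit:
drive_tool:
  steps:
    - {"slide":[-0.005,-0.03,0.02],"dr":[0,0.11,0],"fingers":0.06}
    - {"slide":[-0.015,-0.055,0.05],"dr":[0,0.22,0],"fingers":0.06}
    - {"slide":[-0.027,-0.08,0.08],"dr":[0,0.33,0],"fingers":0.06}
    - {"slide":[-0.04,-0.095,0.115],"dr":[0,0.44,0],"fingers":0.06}
    - {"slide":[-0.053,-0.098,0.15],"dr":[0,0.55,0],"fingers":0.06}

```text
t: 32.0
eef_pos: [536.4, 77.1, 229.3]
tcp_rot: [-1.569, -0.003, -0.59]
ft_force: [0.7, -0.3, -0.0]
opening: 0.627
```

```bash
python3 - <<'E'
from h import *
cmd([448,380,230],0.17)
E
```

```text
t 32.0 pos [536.42  77.13 229.28] j6 -0.96 F [ 0.73 -0.35 -0.03] op 59.6
slide [-0.242, -0.001, 0.2025] dr [-0.003, 0.811, 0.002] steps>= 8.0
```

Emit:
drive_tool:
  steps:
    - {"slide":[-0.03,0,0.025],"dr":[0,0.11,0],"fingers":0.06}
    - {"slide":[-0.06,0,0.05],"dr":[0,0.22,0],"fingers":0.06}
    - {"slide":[-0.09,0,0.075],"dr":[0,0.33,0],"fingers":0.06}
    - {"slide":[-0.12,0,0.1],"dr":[0,0.44,0],"fingers":0.06}
    - {"slide":[-0.15,0,0.126],"dr":[0,0.55,0],"fingers":0.06}

```text
t: 32.42
eef_pos: [479.5, 265.3, 226.6]
tcp_rot: [-1.571, 0.0, -1.139]
ft_force: [1.0, -0.7, 0.3]
opening: 0.631
```

```bash
python3 - <<'E'
from h import *
cmd([448,360,230],0.17)
shot("scene","c30",(390,220,560,340),4)
E
```

```text
t 32.42 pos [479.54 265.26 226.6 ] j6 -0.05 F [ 1.03 -0.65  0.33] op 60.0
slide [-0.0993, -0.0034, 0.011] dr [0.0, 0.261, -0.0] steps>= 3.0
```

View pics/c30.png

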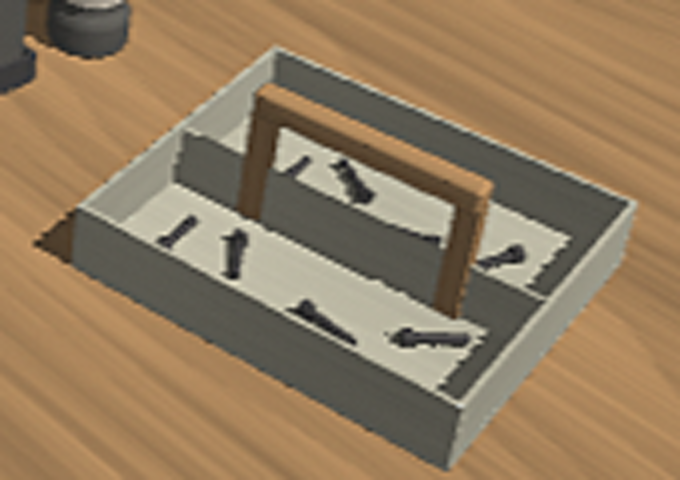

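Tray not moved. Continue to a viewing pose.

Emit:
drive_tool:
  steps:
    - {"slide":[-0.03,0,0.004],"dr":[0,0.11,0],"fingers":0.06}
    - {"slide":[-0.06,0,0.007],"dr":[0,0.22,0],"fingers":0.06}
    - {"slide":[-0.09,0,0.011],"dr":[0,0.26,0],"fingers":0.06}
    - {"slide":[-0.095,0,0.011],"dr":[0,0.26,0],"fingers":0.06}
    - {"slide":[-0.095,0,0.011],"dr":[0,0.26,0],"fingers":0.06}

```text
t: 32.88
eef_pos: [449.6, 355.5, 226.2]
tcp_rot: [-1.572, -0.0, -1.39]
ft_force: [0.1, -0.5, -0.2]
opening: 0.634
```

```bash
python3 - <<'E'
from h import *
cmd([448,360,230],0.17)
shot("wrist","w30")
E
```

```text
t 32.88 pos [449.59 355.54 226.24] j6 0.37 F [ 0.07 -0.46 -0.19] op 60.2
slide [-0.0047, -0.0038, -0.0008] dr [0.001, 0.011, 0.0] steps>= 1.0
```

View pics/w30.png

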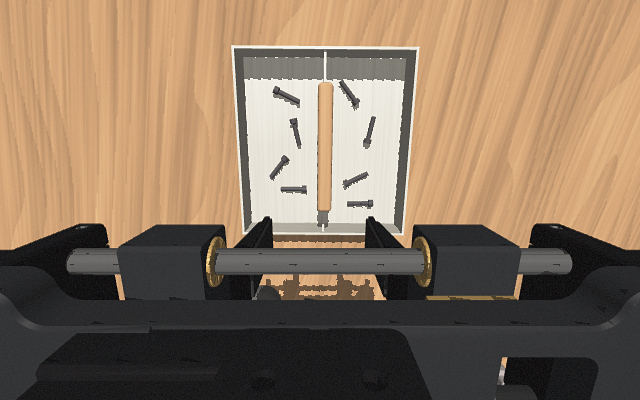

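```bash
python3 - <<'E'
from h import *
w=load("w30")
o=[(w,(232,46),(-108,115,45)),(w,(419,48),(108,115,45)),(w,(405,235),(108,-115,45)),(w,(244,234),(-108,-115,45)),(w,(326,83),(0,69,95)),(w,(323.5,211),(0,-69,95))]
p=fit(o,[448,400,.17])
cmd([p[0],p[1],120],p[2]); print(p)
E
```

```text
fit [450.43 398.3    0.18] res [-0.3, 0.2, 0.4, -0.8, -1.0, 0.1, -0.7, 0.2, 0.2, -0.7, 1.3, 1.7]
t 32.93 pos [450.15 354.46 226.32] j6 0.37 F [-0.16 -0.13 -0.06] op 60.1
slide [-0.0431, 0.1063, 0.0082] dr [0.001, 0.004, 0.0] steps>= 3.0
[450.43 398.3    0.18]
```

Emit:
drive_tool:
  steps:
    - {"slide":[-0.02,0.03,0.004],"dr":[0,0.004,0],"fingers":0.06}
    - {"slide":[-0.0431,0.06,0.0082],"dr":[0,0.004,0],"fingers":0.06}
    - {"slide":[-0.0431,0.095,0.0082],"dr":[0,0.004,0],"fingers":0.06}
    - {"slide":[-0.0431,0.1,0.0082],"dr":[0,0.004,0],"fingers":0.06}
    - {"slide":[-0.0431,0.1,0.0082],"dr":[0,0.004,0],"fingers":0.06}

```text
t: 33.35
eef_pos: [450.9, 396.5, 125.1]
tcp_rot: [-1.575, -0.002, -1.398]
ft_force: [0.9, 0.1, 0.7]
opening: 0.628
```

```bash
python3 - <<'E'
from h import *
shot("wrist","w31",(180,20,460,260),2.7)
cmd([450.4,398.3,67],.178)
E
```

```text
t 33.4 pos [451.64 397.1  127.01] j6 0.44 F [-0.44  0.38  0.7 ] op 59.9
slide [-0.0014, 0.06, -0.0009] dr [0.001, -0.006, 0.001] steps>= 2.0
```

View pics/w31.png

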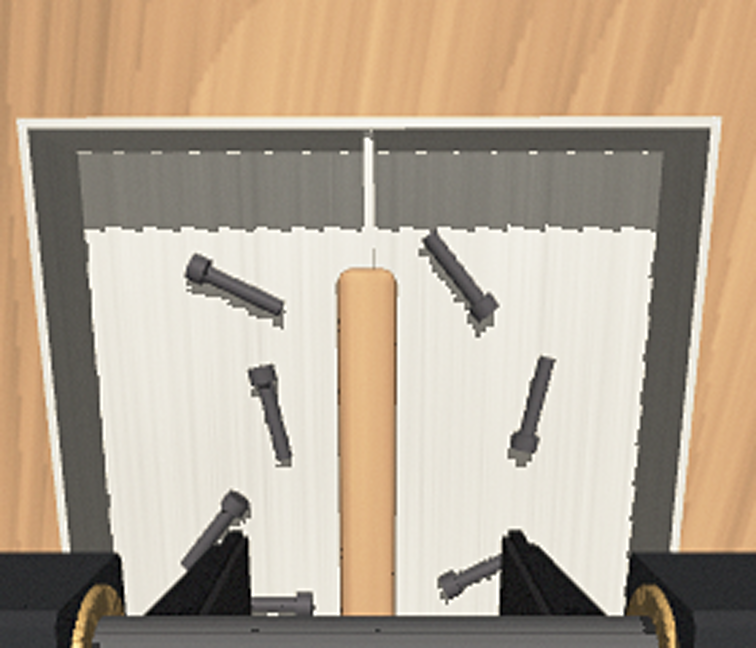

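Emit:
drive_tool:
  steps:
    - {"slide":[-0.001,0.025,-0.0015],"dr":[0,-0.004,0],"fingers":0.06}
    - {"slide":[-0.001,0.05,-0.0015],"dr":[0,-0.004,0],"fingers":0.06}
    - {"slide":[-0.001,0.059,-0.0015],"dr":[0,-0.004,0],"fingers":0.04}
    - {"slide":[-0.001,0.059,-0.0015],"dr":[0,-0.004,0],"fingers":0.03}
    - {"slide":[-0.001,0.059,-0.0015],"dr":[0,-0.004,0],"fingers":0.0}

```text
t: 33.82
eef_pos: [450.4, 398.9, 69.4]
tcp_rot: [-1.569, 0.001, -1.394]
ft_force: [-0.9, 0.7, -0.4]
opening: 0.476
```

Emit:
drive_tool:
  steps:
    - {"slide":[0,0,0],"dr":[0,0,0],"fingers":0.0}
    - {"slide":[0,0,0],"dr":[0,0,0],"fingers":0.0}
    - {"slide":[0,0,0],"dr":[0,0,0],"fingers":0.0}
    - {"slide":[0,0,0],"dr":[0,0,0],"fingers":0.0}
    - {"slide":[0,0,0],"dr":[0,0,0],"fingers":0.0}

```text
t: 34.23
eef_pos: [449.4, 399.0, 68.3]
tcp_rot: [-1.571, 0.0, -1.394]
ft_force: [-1.9, -2.2, 6.2]
opening: 0.167
```

```bash
python3 - <<'E'
from h import *
shot("wrist","w32",(120,20,500,260),2)
cmd([450.4,398.3,67],.178)
E
```

```text
t 34.28 pos [449.42 399.02  68.29] j6 0.44 F [-2.19 -0.72  6.52] op 15.6
slide [0.0009, 0.0013, 0.0008] dr [-0.0, -0.001, -0.0] steps>= 1.0
```

View pics/w32.png

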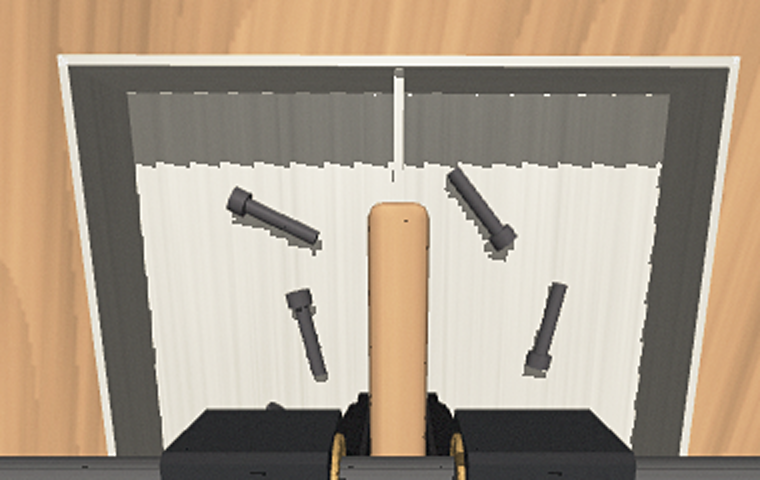

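```bash
python3 - <<'E'
from h import *
w=load("w32"); A=lambda u,v:(120+u/2,20+v/2); s=env.state()
p=fit([(w,A(60,56),(-108,115,45)),(w,A(740,57),(108,115,45)),(w,A(399,203),(0,69,95))],[450,398,.18])
print("off tool",TR(s).inv().apply(np.array([p[0],p[1],0])-s["eef_pos"]),p, TR(s).apply([0,0,1]))
# target over tote
q=(586.7,-0.1,-.0315)
cmd([q[0],q[1],270],q[2])
E
```

```text
fit [451.24 398.91   0.18] res [-0.2, 0.1, -0.4, 0.3, 0.4, -0.4]
off tool [ 0.44 68.29  1.76] [451.24 398.91   0.18] [0.98 0.18 0.  ]
t 34.28 pos [449.42 399.02  68.29] j6 0.44 F [-2.19 -0.72  6.52] op 15.6
slide [0.417, -0.2018, 0.0649] dr [-0.0, 0.208, -0.0] steps>= 12.0
```

Emit:
drive_tool:
  steps:
    - {"slide":[0,-0.01,0],"dr":[0,0,0],"fingers":0.0}
    - {"slide":[0,-0.025,0],"dr":[0,0,0],"fingers":0.0}
    - {"slide":[0,-0.05,0],"dr":[0,0,0],"fingers":0.0}
    - {"slide":[0,-0.075,0],"dr":[0,0,0],"fingers":0.0}
    - {"slide":[0,-0.1,0],"dr":[0,0,0],"fingers":0.0}

```text
t: 34.7
eef_pos: [449.1, 398.7, 168.7]
tcp_rot: [-1.572, -0.001, -1.394]
ft_force: [-0.3, 0.1, -5.6]
opening: 0.162
```

```bash
python3 - <<'E'
from h import *
shot("wrist","w33",(120,20,500,260),2)
cmd([586.7,-.1,205],-.0315)
E
```

```text
t 34.75 pos [450.63 399.87 173.74] j6 0.44 F [2.46 1.25 0.98] op 15.5
slide [0.4176, -0.0319, 0.0636] dr [-0.005, 0.209, -0.003] steps>= 11.0
```

View pics/w33.png

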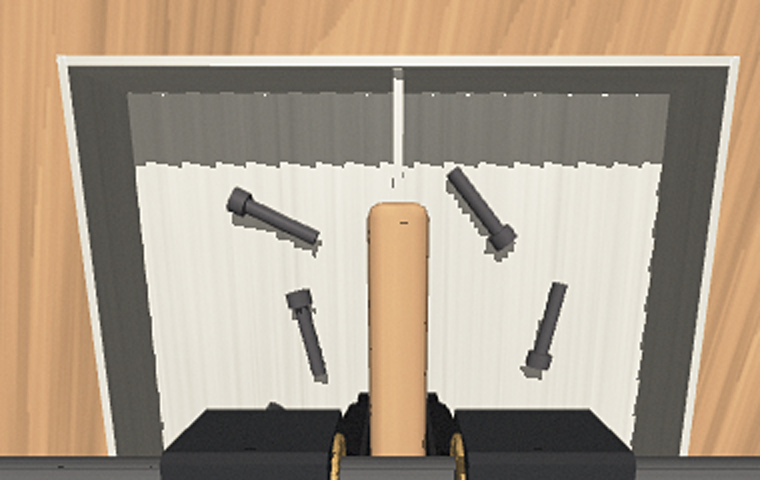

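Emit:
drive_tool:
  steps:
    - {"slide":[0.01,-0.01,0.002],"dr":[0,0.01,0],"fingers":0.0}
    - {"slide":[0.03,-0.025,0.005],"dr":[0,0.03,0],"fingers":0.0}
    - {"slide":[0.058,-0.032,0.009],"dr":[0,0.05,0],"fingers":0.0}
    - {"slide":[0.09,-0.032,0.014],"dr":[0,0.07,0],"fingers":0.0}
    - {"slide":[0.122,-0.032,0.019],"dr":[0,0.09,0],"fingers":0.0}

```text
t: 35.17
eef_pos: [489.5, 280.5, 199.2]
tcp_rot: [-1.572, -0.001, -1.484]
ft_force: [0.4, 0.0, -5.4]
opening: 0.166
```

```bash
python3 - <<'E'
from h import *
cmd([586.7,-.1,205],-.0315)
E
```

```text
t 35.17 pos [489.49 280.53 199.21] j6 0.32 F [ 0.45  0.02 -5.4 ] op 15.8
slide [0.288, -0.0057, 0.0726] dr [0.001, 0.118, 0.001] steps>= 8.0
```

Emit:
drive_tool:
  steps:
    - {"slide":[0.032,-0.002,0.008],"dr":[0,0.02,0],"fingers":0.0}
    - {"slide":[0.065,-0.004,0.016],"dr":[0,0.04,0],"fingers":0.0}
    - {"slide":[0.1,-0.006,0.025],"dr":[0,0.06,0],"fingers":0.0}
    - {"slide":[0.135,-0.006,0.034],"dr":[0,0.08,0],"fingers":0.0}
    - {"slide":[0.17,-0.006,0.043],"dr":[0,0.1,0],"fingers":0.0}

```text
t: 35.58
eef_pos: [547.0, 114.3, 204.9]
tcp_rot: [-1.572, -0.0, -1.585]
ft_force: [0.5, 0.8, -5.1]
opening: 0.167
```

```bash
python3 - <<'E'
from h import *
cmd([586.7,-.1,205],-.0315)
E
```

```text
t 35.58 pos [547.   114.33 204.89] j6 0.1 F [ 0.54  0.79 -5.12] op 15.9
slide [0.1138, -0.0001, 0.0413] dr [0.002, 0.017, 0.0] steps>= 3.0
```

Emit:
drive_tool:
  steps:
    - {"slide":[0.033,0,0.012],"dr":[0,0.01,0],"fingers":0.0}
    - {"slide":[0.063,0,0.023],"dr":[0,0.017,0],"fingers":0.0}
    - {"slide":[0.09,0,0.033],"dr":[0,0.017,0],"fingers":0.0}
    - {"slide":[0.106,0,0.038],"dr":[0,0.017,0],"fingers":0.0}
    - {"slide":[0.113,0,0.04],"dr":[0,0.017,0],"fingers":0.0}

```text
t: 36.0
eef_pos: [585.8, 0.2, 204.5]
tcp_rot: [-1.573, -0.0, -1.603]
ft_force: [0.7, 0.2, -6.6]
opening: 0.164
```

Emit:
drive_tool:
  steps:
    - {"slide":[0,0,0],"dr":[0,0,0],"fingers":0.0}
    - {"slide":[0,0,0],"dr":[0,0,0],"fingers":0.0}
    - {"slide":[0,0,0],"dr":[0,0,0],"fingers":0.0}

```text
t: 36.25
eef_pos: [585.2, 4.0, 205.3]
tcp_rot: [-1.572, 0.0, -1.6]
ft_force: [-0.4, 0.8, -5.1]
opening: 0.168
```

```bash
python3 - <<'E'
from h import *
shot("wrist","w34",(120,0,500,260),2)
shot("scene","c34",(220,130,440,290),3)
shot("side","s34",(200,60,460,290),3)
cmd([586.7,-.1,180],-.0315)
E
```

```text
t 36.4 pos [585.55   4.09 205.72] j6 -0.08 F [ 0.14 -1.47 -6.05] op 15.6
slide [0.0042, 0.0257, 0.0013] dr [0.0, 0.003, -0.0] steps>= 1.0
```

View pics/w34.png

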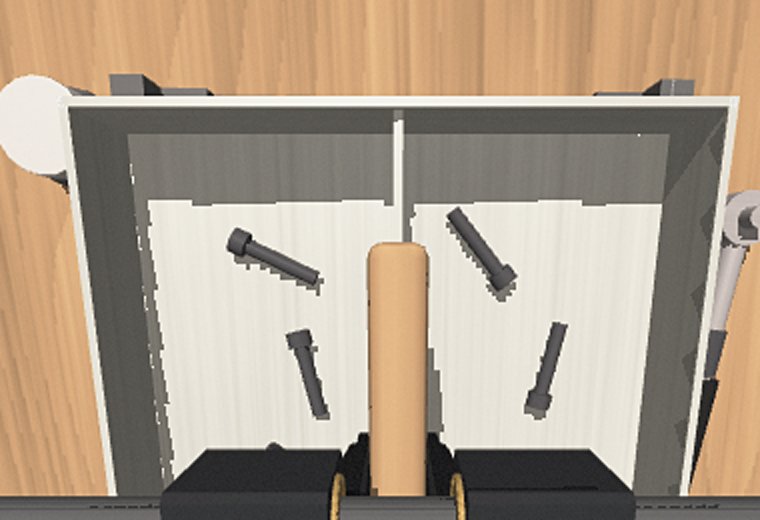

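View pics/c34.png

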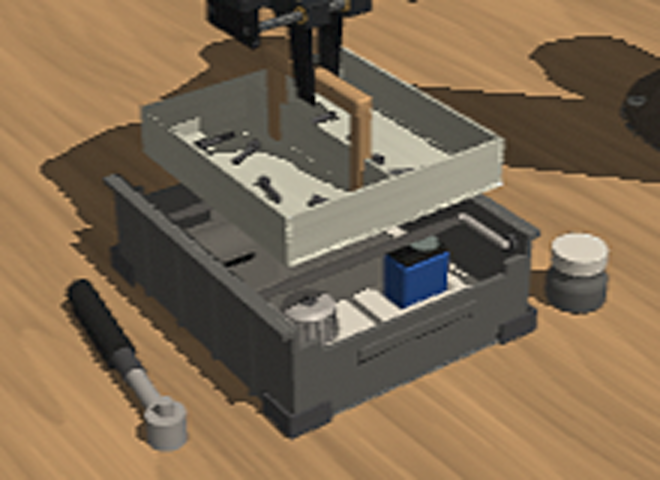

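View pics/s34.png

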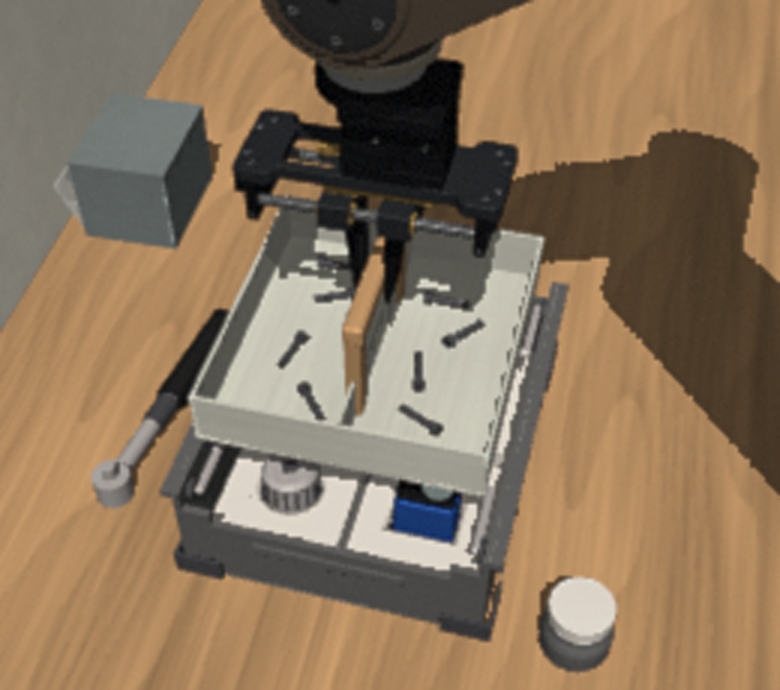

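Emit:
drive_tool:
  steps:
    - {"slide":[0.003,0.003,0.001],"dr":[0,0.003,0],"fingers":0.0}
    - {"slide":[0.004,0.012,0.001],"dr":[0,0.003,0],"fingers":0.0}
    - {"slide":[0.004,0.024,0.001],"dr":[0,0.003,0],"fingers":0.0}
    - {"slide":[0.004,0.03,0.001],"dr":[0,0.003,0],"fingers":0.0}
    - {"slide":[0.004,0.03,0.001],"dr":[0,0.003,0],"fingers":0.0}

```text
t: 36.82
eef_pos: [585.9, -0.8, 173.8]
tcp_rot: [-1.574, 0.0, -1.604]
ft_force: [-0.5, -0.1, -5.5]
opening: 0.167
```

```bash
python3 - <<'E'
from h import *
shot("scene","c35",(230,120,430,280),4)
shot("side","s35",(230,110,410,290),3.3)
cmd([586.4,-.1,157.5],-.0315)
E
```

```text
t 36.92 pos [586.7   -0.9  175.46] j6 -0.08 F [-0.34 -0.83 -5.68] op 15.7
slide [-0.0008, 0.018, -0.0003] dr [0.001, -0.001, -0.0] steps>= 1.0
```

View pics/c35.png

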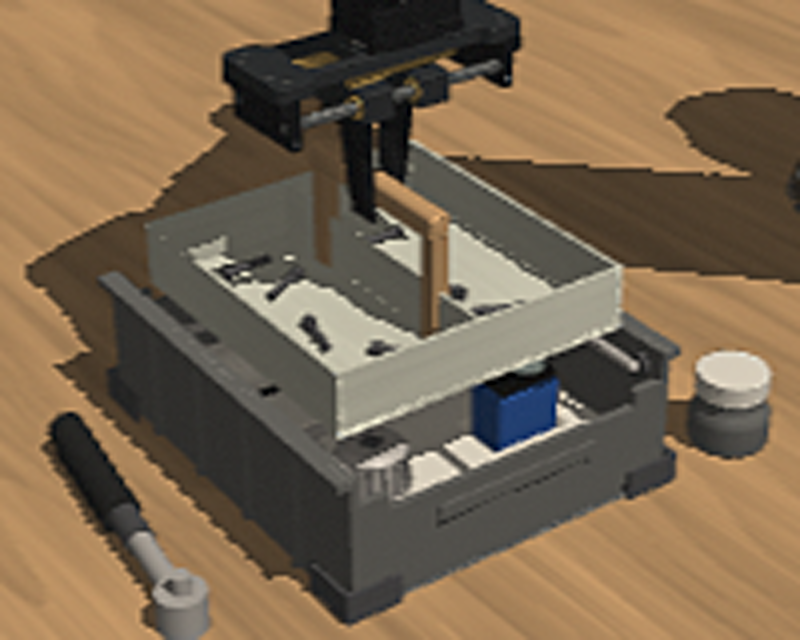

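View pics/s35.png

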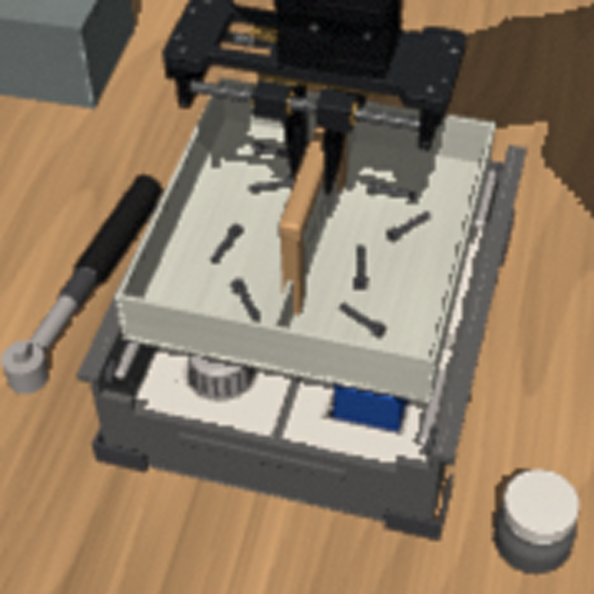

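```bash
python3 - <<'E'
from h import *
w=load("s35"); A=lambda u,v:(230+u/3.3,110+v/3.3)
c=load("c35"); B=lambda u,v:(230+u/4,120+v/4)
z=175.0-68.3+45
print("tray");fit([(w,A(122,295),(108,115,z)),(w,A(435,362),(-108,115,z)),(w,A(494,122),(-108,-115,z)),(c,B(336,375),(108,115,z)),(c,B(622,267),(-108,115,z)),(c,B(148,227),(108,-115,z))],[586,0,0])
print("tote wall tops outer corners");
fit([(w,A(438,458),(-122,150,100)) ,(w,A(520,148),(-122,-150,100)),(w,A(82,375),(122,150,100)),(c,B(678,350),(-122,150,100)),(c,B(104,275),(122,-150,100)),(c,B(350,490),(122,150,100))],[586,0,0])
E
```

```text
tray
fit [584.83   0.96  -0.03] res [-1.9, 0.9, 0.4, 0.1, 0.4, 0.4, 0.1, -0.9, -0.1, -0.9, -1.0, -1.7]
tote wall tops outer corners
fit [585.21   1.78  -0.04] res [-0.1, 0.4, -1.6, 0.1, 1.0, 1.5, -1.8, 0.7, 1.2, -0.7, -0.4, -1.9]
```

Emit:
drive_tool:
  steps:
    - {"slide":[0,0.003,0],"dr":[0,0,0],"fingers":0.0}
    - {"slide":[0,0.008,0],"dr":[0,0,0],"fingers":0.0}
    - {"slide":[0,0.012,0],"dr":[0,0,0],"fingers":0.0}
    - {"slide":[0,0.016,0],"dr":[0,0,0],"fingers":0.0}
    - {"slide":[0,0.0165,0],"dr":[0,0,0],"fingers":0.0}

```text
t: 37.33
eef_pos: [586.4, -0.9, 158.3]
tcp_rot: [-1.572, 0.0, -1.604]
ft_force: [-0.4, 0.4, -5.1]
opening: 0.166
```

Emit:
drive_tool:
  steps:
    - {"slide":[0,0,0],"dr":[0,0,0],"fingers":0.0}
    - {"slide":[0,0.001,0],"dr":[0,0,0],"fingers":0.0}
    - {"slide":[0,0.001,0],"dr":[0,0,0],"fingers":0.0}

```text
t: 37.58
eef_pos: [586.8, -0.9, 158.2]
tcp_rot: [-1.571, -0.0, -1.604]
ft_force: [-0.2, 0.5, -4.7]
opening: 0.168
```

Emit:
drive_tool:
  steps:
    - {"slide":[0,0.0008,0],"dr":[0,0,0],"fingers":0.0}
    - {"slide":[0,0.0016,0],"dr":[0,0,0],"fingers":0.0}
    - {"slide":[0,0.0016,0],"dr":[0,0,0],"fingers":0.0}

```text
t: 37.83
eef_pos: [586.9, -1.0, 157.2]
tcp_rot: [-1.57, -0.0, -1.604]
ft_force: [0.1, -0.7, 1.8]
opening: 0.169
```

```bash
python3 - <<'E'
from h import *
shot("scene","c36",(230,120,430,280),4)
shot("side","s36",(230,110,410,290),3.3)
cmd([586.4,-.1,157.5],-.0315)
E
```

```text
t 37.93 pos [586.92  -0.98 157.21] j6 -0.08 F [-2.55 -0.46  3.69] op 15.8
slide [-0.0009, -0.0003, -0.0005] dr [-0.001, -0.002, 0.0] steps>= 1.0
```

View pics/c36.png

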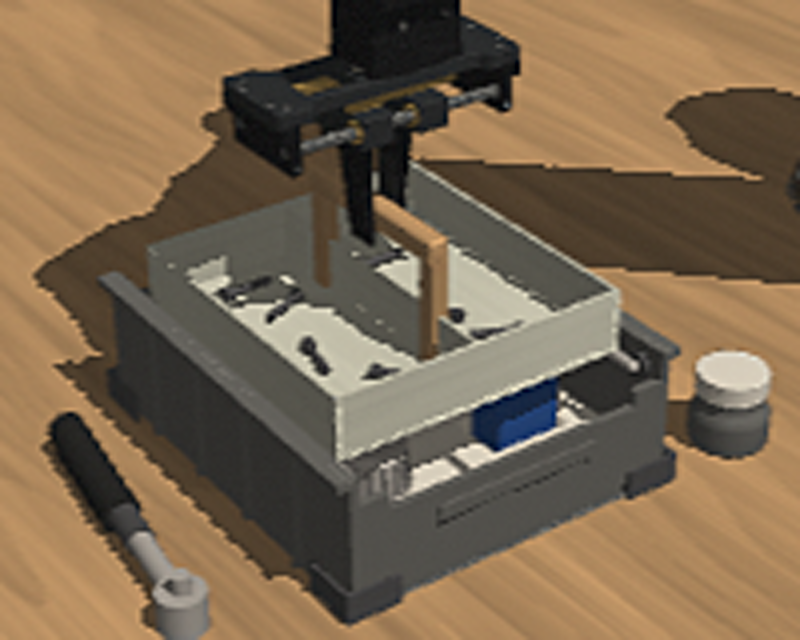

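View pics/s36.png

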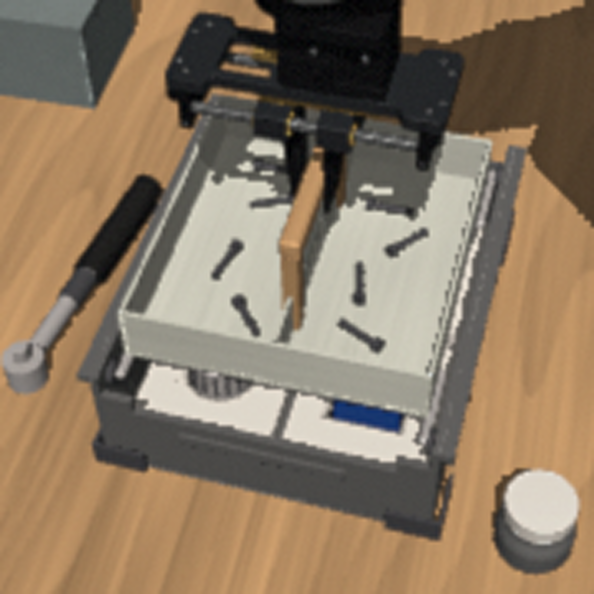

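Emit:
drive_tool:
  steps:
    - {"slide":[0,0,0],"dr":[0,0,0],"fingers":0.04}
    - {"slide":[0,0,0],"dr":[0,0,0],"fingers":0.05}
    - {"slide":[0,0,0],"dr":[0,0,0],"fingers":0.05}
    - {"slide":[0,-0.02,0],"dr":[0,0,0],"fingers":0.05}
    - {"slide":[0,-0.06,0],"dr":[0,0,0],"fingers":0.05}

```text
t: 38.35
eef_pos: [585.1, -0.8, 213.4]
tcp_rot: [-1.578, 0.001, -1.604]
ft_force: [1.8, 0.6, 1.1]
opening: 0.461
```

Emit:
drive_tool:
  steps:
    - {"slide":[0,-0.04,0],"dr":[0,0,0],"fingers":0.05}
    - {"slide":[0,-0.08,0],"dr":[0,0,0],"fingers":0.05}
    - {"slide":[0.03,-0.09,0],"dr":[0,0,0],"fingers":0.05}
    - {"slide":[0.07,-0.09,0],"dr":[0,0,0],"fingers":0.05}
    - {"slide":[0.11,-0.09,0],"dr":[0,0,0],"fingers":0.05}

```text
t: 38.77
eef_pos: [583.2, -111.5, 308.0]
tcp_rot: [-1.568, -0.001, -1.602]
ft_force: [0.1, -0.8, -0.4]
opening: 0.523
```

Emit:
drive_tool:
  steps:
    - {"slide":[0.03,0,0],"dr":[0,0,0],"fingers":0.05}
    - {"slide":[0.06,0,0],"dr":[0,0,0],"fingers":0.05}
    - {"slide":[0.06,0,0],"dr":[0,0,0],"fingers":0.05}
    - {"slide":[0.06,0,0],"dr":[0,0,0],"fingers":0.05}

```text
t: 39.1
eef_pos: [580.9, -172.1, 306.3]
tcp_rot: [-1.571, 0.0, -1.606]
ft_force: [0.3, 0.4, -0.7]
opening: 0.524
```

```bash
python3 - <<'E'
from h import *
cmd([586.4,-.1,157.5],-.0315)
shot("scene","c37",(230,120,430,280),4)
shot("side","s37",(230,110,410,290),3.3)
shot("wrist","w37")
E
```

```text
t 39.1 pos [ 580.91 -172.09  306.26] j6 -0.36 F [ 0.27  0.43 -0.67] op 49.8
slide [-0.172, 0.1488, -0.0006] dr [0.0, -0.004, -0.0] steps>= 6.0
```

View pics/c37.png

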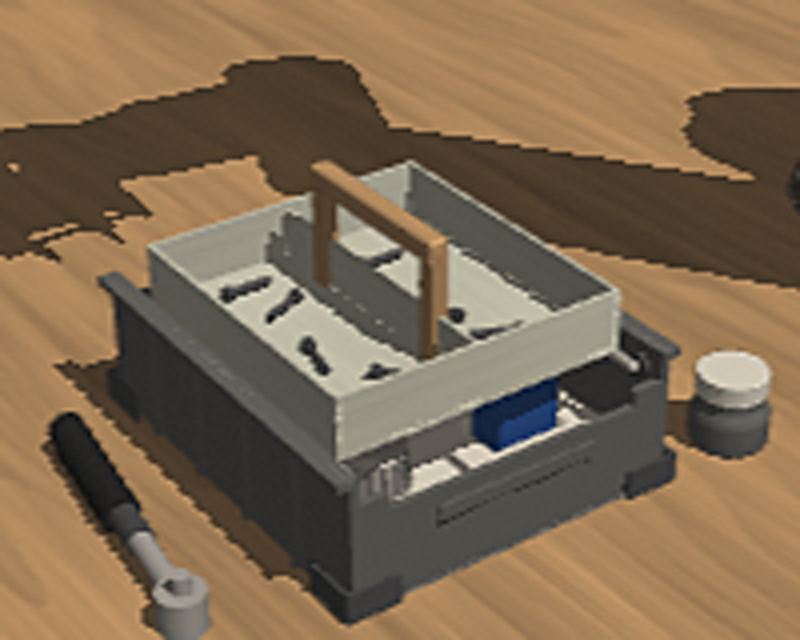

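View pics/s37.png

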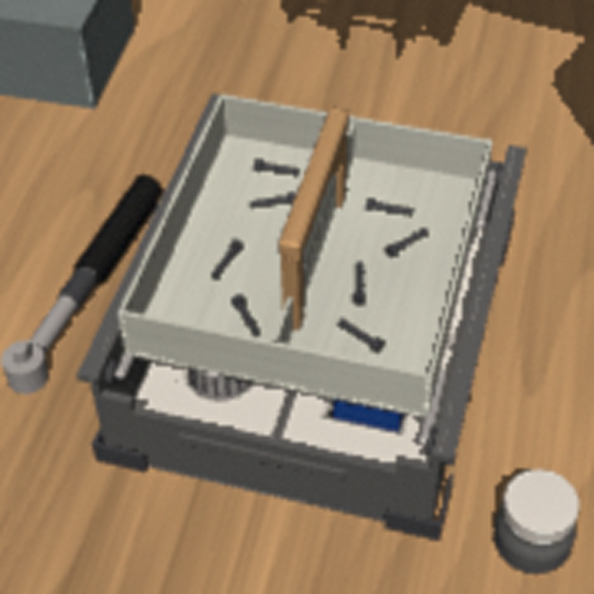

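View pics/w37.png

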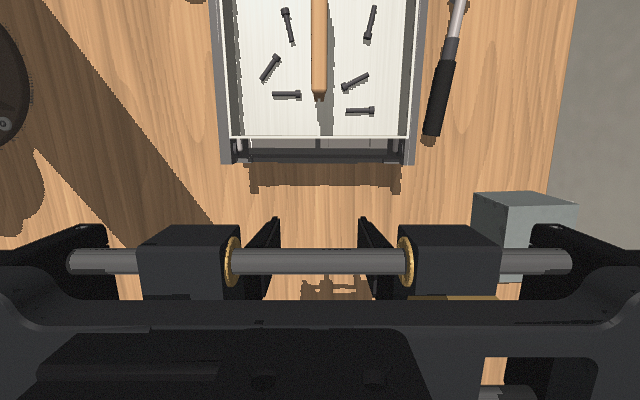

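```bash
python3 - <<'E'
from h import *
w=load("s37"); A=lambda u,v:(230+u/3.3,110+v/3.3)
c=load("c37"); B=lambda u,v:(230+u/4,120+v/4)
z=134
fit([(w,A(122,314),(108,115,z)),(w,A(433,380),(-108,115,z)),(w,A(492,142),(-108,-115,z)),(w,A(219,95),(108,-115,z)),(c,B(337,400),(108,115,z)),(c,B(620,292),(-108,115,z)),(c,B(148,246),(108,-115,z)),(c,B(410,161),(-108,-115,z))],[586,0,0])
k=load("w37"); print(ray(k,(230,137),134),ray(k,(409,137),134),"walls inner",ray(k,(230,120),100),ray(k,(413,120),100))
E
```

```text
fit [585.24   1.78  -0.03] res [-1.3, 0.5, 0.1, 0.0, 0.1, -0.1, 0.2, 0.2, 0.0, -0.6, 0.2, -0.8, -0.4, -0.4, 0.2, -0.3]
[ 477.6  -110.95  134.  ] [ 693.26 -118.01  134.  ] walls inner [469.33 -89.83 100.  ] [708.29 -97.65 100.  ]
```

```bash
python3 - <<'E'
from h import *
print(env.job_done()); print(env.state()["t"])
E
```

```text
the job is handed in; nothing more can be done
None
the job is handed in; nothing more can be done
```

The tote is packed and the job was handed in at about 39 s of the 208 s allowed. `job_done` reports no verdict, so success is judged only from my own checks.

**What I did:**
- I swung both bails out, then placed the light, the socket and the grip fully down in their own nests.
- I swung both bails back in and set the tray on the bars. The wrench and the tub were not touched.
- No pump head showed on the bench in any camera view, so I took it as absent and left its nest empty. I did not look inside the grey box with the open door at the far edge of the bench.

**Last checks:**
- **Tray position:** fitted from the scene and side cameras, the tray and the tote came out at the same centre and nearly the same angle (585.2, 1.8 mm).
- **Tray height:** the tray corners matched a level rim at 134 mm, which is the tray resting on both bars. Errors were mostly under 1 pixel, with the worst at 1.3.
- **Parts:** the light, socket and grip looked seated in the pictures taken before the tray went on. I did not inspect them all again afterwards.

**Disagreements:**
- The wrist camera put the tote and tray about 1–2 mm away from where the other two cameras put them.
- Closing the right bail gave a wrist force of 48 N at the end of one move as the bar met its stop. That is below the 120 N wrist limit. It is above the 40 N limit for the arm or gripper body, but the fingers were what held the bar.

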